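# Slide the specimen tray over the gap onto the trolley

## Robot

A 6-joint arm with a two-finger parallel gripper is mounted at the origin on the work surface. World frame = base frame: x ahead of the robot, y to its left, z up, the work surface at z = 0. Lengths are in m, angles in rad, forces in N, time in s.
With the tool pointing down it reaches from about 0.375 to 0.9 m from the base axis. Payload 3.1 kg.
Tool frame: the origin (TCP) lies at the very end of the fingers, on their centre line; the grasp point (between the pads) lies robot.grasp_offset behind it (robot.grasp_offset is the distance from the TCP to the grasp point, in m); z points along the fingers, y is the direction in which the jaws open and shut (so a half turn about z gives the same grasp; the last joint's range is limited). The gripper opens to 87 mm and grips with 3 to 60 N. Pads are 19 mm wide; open, the fingers measure 117 mm over their backs; the gripper's body (75 mm by 190 mm) begins 51 mm behind the grasp point.
Start: joints at [-1.323, 0.527, 1.433, -0, 1.181, -0.178], TCP at [0.259, -0.569, 0.223] pointing down, gripper open.
Joint ranges: [-3.08, 3.08], [-0.75, 2.2], [0.22, 2.44], [-1.43, 4.57], [0, 2.65], [-2.85, 2.85]. Speed limits (rad/s): [2.79, 2.79, 3.14, 3.14, 3.14, 3.14].

## Interface

Orientations are given as a unit quaternion [x, y, z, w].
In Python, from rig import robot gives the robot as it stands.
- The arm moves only by the tool drive_tool, never from a script. Its argument "targets" is one flat list of numbers, 6 for each row, row after row: the shift along the tool's x, y, z in cm, then the turn, a rotation vector about the tool's x, y, z in degrees. A call has 1 to 12 rows; each row is the pose to reach, as a shift and turn from the pose commanded when the call began, along the tool's axes at that moment; what a row does not reach only later rows make up. A row lasts 1/12 s, in which the tool goes at most 41.7 mm and 7.16 degrees, less where a joint would pass 70% of its speed; a pose out of reach is approached as far as the arm can. A call with a gripper value outside its range is refused whole. "grip" is the gripper command: -1 is fully open, 1 is shut, values between are in proportion, set as the call begins (left out, the last holds). The fingers move at their own pace and stop on an object; "squeeze" is the grip in N (left out, the last holds). Time passes only in rows, so rows that repeat a pose let the fingers close. It gives the time, the measured TCP pose, the force and the opening at its end, in the units of the state.
- robot.get_obs(): the state, without advancing time (a new reading comes with each control period).
- robot.camera(name): name is "scene" or "top" or "wrist"; returns (picture, depth): 400x640x3 uint8, red, green, blue; 400x640 float32, m along the optical axis (not along the pixel's ray), 0 where there is no reading.
- robot.calibration(name): a dict with "mtx" (3x3 intrinsics, pixels), "distortion" ([k1, k2, p1, p2, k3] as OpenCV has them; the pictures are not rectified), "R" (3x3) and "t" (3): a world point X has camera coordinates R X + t; the wrist camera has in their place "hand_eye" (4x4, takes a point from camera to tool coordinates, whose origin is the TCP and whose axes are the flange's). Camera axes: x right, y down, z forward; pixel columns grow to the right and rows downward; lengths in m; the calibration is good to about 2 mm. A picture is of the moment at which its call begins: read the wrist's pose just before it. calibration takes no time and is no camera call.
- robot.hand_in(): hands the job in, once; it reports no verdict.
The state is a dict: "time": time; "q": joint angles; "joint_velocities": joint speeds; "joint_torque": joint torques, N m; "position": TCP position; "tool_rot": TCP orientation; "ft_force": force on the tool from outside, world axes, zero at the start; "moment": the same for the moment, N m; "grip_width": finger opening in m.
Only numpy, scipy, OpenCV 4.12 (cv2) and the standard library are available. Lean on these libraries where they do the work, as an engineer would, in place of code of your own. Each camera call takes 0.05 s, during which the arm holds its last target.

## Task

Slide the grey tray with its tube rack off the counter, across the gap and onto the steel trolley parked at the counter's right-hand edge, until its front is pressed firmly home against the stop strip between the two guides and its back edge has dropped behind the trolley's lip. Push it with a light hand, without gripping or lifting it: the rack makes the front heavy, so hold the tail down while the front is over the gap and do not let it sag. Leave the rack as it stands in the tray, leave the things on the counter alone, and let go at the end.

Things in the scene. Friction and masses are not known exactly. Their poses are not given: they have to be found in the camera images.
- tray: Open grey plastic tray, 180 wide (x) x 240 long (y) x 50 mm high, 0.22 kg, walls 4 mm, smooth (friction about 0.25). Origin: centre of its underside; its -y points to its front, the end that goes first onto the trolley. Front bottom edge rounded to 8 mm. With the rack in it, it balances about 72 mm behind its front.
- ledge (a point): Middle of the top of the ledge at the tray's tail: 135 mm behind the tray's origin, 24 mm above its underside. A flat shelf 150 mm wide (x), 6 mm thick, 31 mm deep; the tail wall rises 26 mm above it, its outer face 15 mm ahead of this point. Press down here and push on that wall. Just before the front lands on the lip the tail needs 2 to 7 N to stay down.
- tray_nose (a point): Middle of the tray's front bottom edge (120 mm ahead of its origin, at its underside).
- tray_tail (a point): Middle of the tray's back bottom edge, under the ledge (120 mm behind its origin, at its underside).
- rack_mid (a point): Centre of the white rack of 18 capped tubes, 160 x 64 x 68 mm, 0.4 to 0.65 kg, loose in the tray's front compartment (closed by a cross wall 86 mm behind the front), its centre 70 mm ahead of the tray's origin; its top is 73 mm above the tray's underside.
- counter_edge (a point): A point on the straight right-hand edge of the white counter, which runs along world x at this y. The counter's top is at z = 0; beyond the edge (-y) it drops to the floor.
- trolley: Steel trolley, braked, fixed. Origin: middle of its front lip's inner face, at the lip's top, 0 to 3 mm below the counter top. Its -y points into the tray bay, away from the counter. Lip 8 mm thick; open gap from lip to counter 115 to 145 mm. Deck 4 mm below the lip's top. Two guides, 16 mm high, inner faces at x = -96 and 96 mm, from y = -42 to -242, flared ends from y = -8.
- stop: Rigid aluminium stop strip across the end of the bay, 224 x 16 x 24 mm. Origin: middle of the foot of its face that looks to the counter, on the deck, 244 mm from the lip's inner face: a tray fully home has 4 mm to spare behind and drops 4 mm behind the lip. Trays are bedded against it with a push of 10 to 18 N; the thin tray stands no more than 20 N anywhere.
- glove_box (a point): Centre of the grey and white glove box, 125 x 235 x 75 mm, on the counter; not to be moved.
- gel_bottle (a point): Middle of the hand-gel pump bottle, 68 mm across, 165 mm high, on the counter; not to be moved.
- pulp_dish (a point): Middle of the kidney-shaped pulp dish, about 240 x 120 x 38 mm, on the counter; not to be moved.

How it is judged:
On the way, in this order (a step that is already met when the one before it is completed fails the run):
1. the tray's front has crossed the gap and lies over the trolley's deck (y of tray_nose in the frame of trolley below -0.01 m and z of tray_nose in the frame of trolley above -0.007 m), for 0.1 s.
2. the tray's front is pressed against the stop strip with more than 8 N (contact force between tray and stop above 8 N), for 0.15 s.
At the end, for the whole second after the job is handed in: Tray at rest, flat on the trolley's deck (tilt under 0.03 rad) between the guides (within 10 mm of mid-bay), its front within 5 mm of the stop strip, its back edge down behind the lip (more than 2 mm below the lip's top), square to the bay within 0.04 rad (y of tray_nose in the frame of stop below 0.005 m and z of each of tray_tail, tray_nose in the frame of trolley below -0.002 m and x of tray in the frame of trolley between -0.01 and 0.01 m and angle between the y axis of tray and the y axis of trolley, either way round below 0.04 rad and angle between tray's own z axis and vertical below 0.03 rad and linear speed of tray below 0.01 m/s); the robot touches nothing.
It fails at once if the tray's front or back edge sags into the gap (more than 10 mm below the counter's top) (height (world z) of any of tray_nose, tray_tail below -0.01 m).
It fails at once if the tray is lifted (its middle more than 20 mm up) (height (world z) of tray above 0.02 m).
It fails at once if the tray is pressed, pushed or gripped by the fingers, or rammed against the stop strip, with more than 22 N (contact force between the fingers and tray above 22 N or contact force between tray and stop above 22 N).
It fails at once if the rack leaves its place in the tray (over 12 mm) or tips (y of rack_mid in the frame of tray above -0.058 m or z of rack_mid in the frame of tray above 0.055 m).
It fails at once if the glove box, gel bottle or pulp dish is moved more than 30 mm (distance of any of glove_box, gel_bottle, pulp_dish from where it was at the start of the episode above 0.03 m).
It also fails if it takes over 72 s, if anything falls off the work surface, if the arm or the gripper's body presses on something with over 40 N, if the wrist force passes 120 N, or if a joint passes its speed limit or range.

## Working session

There is one attempt and no reset: what is moved stays moved. The work goes in short steps, Python scripts to look and compute and a tool call to move; the robot and the scene stay as the last step left them, time stands still between calls to the robot, and variables do not carry over. Pictures are saved under pics/ and viewed, and the job is handed in when it is done.

Besides the shell and the picture viewer there is one more tool, called after "Request:" as name(argument=value, ...), one argument or row to a line, values as JSON. drive_tool: Moves the arm, as the interface text tells. Its arguments: {"type":"object","properties":{"targets":{"type":"array","items":{"type":"number"}},"grip":{"type":"number"},"squeeze":{"type":"number"}},"required":["targets"]}

```bash
mkdir -p pics; ls; python3 - <<'E'
from rig import robot
import cv2
print(robot.get_obs(), robot.grasp_offset)
for n in ["scene","top","wrist"]:
    p,d=robot.camera(n); cv2.imwrite(f"pics/{n}0.png",p[:,:,::-1])
    import numpy as np; np.save(f"pics/{n}0_d.npy",d)
    c=robot.calibration(n); print(n,c)
E
```

```text
pics
{'time': 0.0, 'q': array([-1.32247812e+00,  5.28467921e-01,  1.43390869e+00, -2.99614714e-05,
        1.18139526e+00, -1.78508088e-01]), 'joint_velocities': array([ 1.55293373e-03, -1.09431581e-03,  1.07285031e-03, -3.41909456e-04,
       -3.36900208e-05,  9.80623406e-04]), 'joint_torque': array([-1.43524649e-03, -4.40047109e+01, -1.76590580e+01,  6.31056377e-02,
        5.81152167e-02, -1.76462609e-04]), 'position': array([ 0.25856987, -0.56819354,  0.22156853]), 'tool_rot': array([ 9.77311927e-01,  2.11802290e-01, -5.18697287e-05, -1.08846188e-03]), 'ft_force': array([ 0.25133384,  0.1573026 , -0.59676438]), 'moment': array([-0.04895411, -0.0411933 ,  0.03312168]), 'grip_width': 0.08690536413324904} 0.0187
scene {'mtx': array([[369.78160159,   0.        , 315.68620085],
       [  0.        , 369.78160159, 198.25220003],
       [  0.        ,   0.        ,   1.        ]]), 'distortion': array([-0.03419698,  0.        ,  0.        ,  0.        ,  0.        ]), 'R': array([[-0.59170228,  0.8061453 , -0.00426276],
       [ 0.60916191,  0.44364258, -0.65734544],
       [-0.52802479
[... 445 characters left out ...]
  [ 0.05532805, -0.0166481 , -0.99832943]]), 't': array([0.01540244, 0.64205462, 1.3980021 ])}
wrist {'mtx': array([[319.57000072,   0.        , 317.54599378],
       [  0.        , 319.57000072, 202.9413619 ],
       [  0.        ,   0.        ,   1.        ]]), 'distortion': array([0.01297549, 0.        , 0.        , 0.        , 0.        ]), 'hand_eye': array([[ 5.34200585e-04, -9.62042841e-01, -2.72897944e-01,
         7.44644383e-02],
       [ 9.99999734e-01,  3.78436298e-04,  6.23414414e-04,
        -1.18486005e-03],
       [-4.96476886e-04, -2.72898204e-01,  9.62042787e-01,
        -1.62772693e-01],
       [ 0.00000000e+00,  0.00000000e+00,  0.00000000e+00,
         1.00000000e+00]])}
```

View pics/scene0.png

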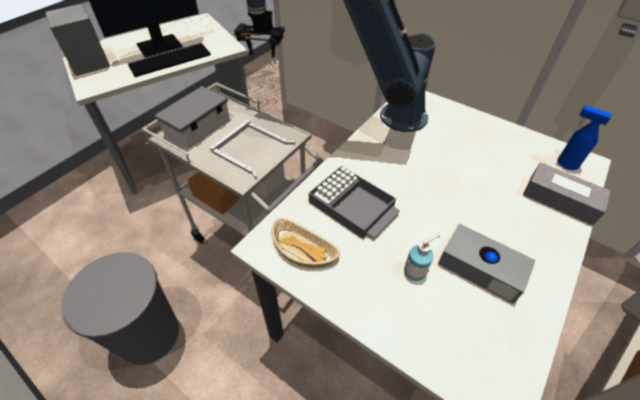

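View pics/top0.png

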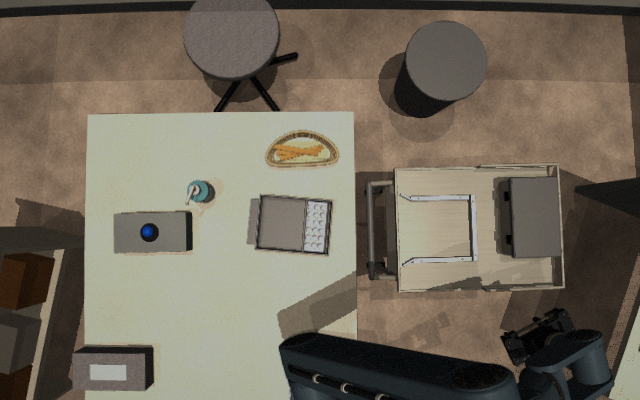

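View pics/wrist0.png

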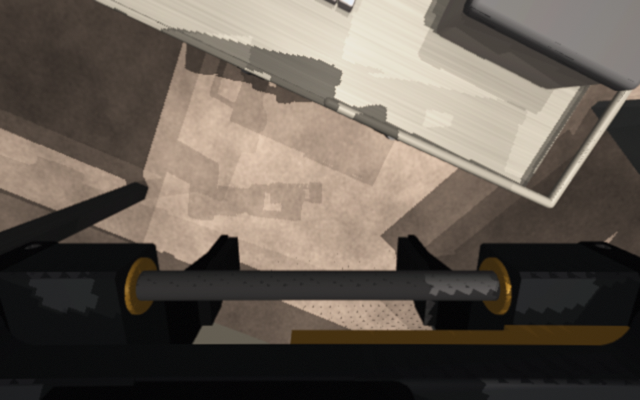

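The top view shows the tray at about (257–332, 194–255) with its nose to the right, and the counter edge at column ~356. The trolley lip is at ~397, the guides at rows ~197 and ~262, and the stop at ~472. I'll enlarge it.

```bash
cat > h.py <<'E'
import numpy as np, cv2
from rig import robot
def ray(cam,uv):
    c=robot.calibration(cam)
    n=cv2.undistortPoints(np.array(uv,float).reshape(-1,1,2),c["mtx"],c["distortion"]).reshape(-1,2)
    return np.c_[n,np.ones(len(n))],c
def wp_depth(cam,uv,d):
    n,c=ray(cam,uv); z=np.array([d[int(round(v)),int(round(u))] for u,v in uv])
    return (n*z[:,None]-c["t"])@c["R"]
def wp_z(cam,uv,z):
    n,c=ray(cam,uv); D=n@c["R"]; C=-c["R"].T@c["t"]
    s=(np.asarray(z)-C[2])/D[:,2]; return C+D*s[:,None]
def proj(cam,X):
    c=robot.calibration(cam); return cv2.projectPoints(np.array(X,float).reshape(-1,3),cv2.Rodrigues(c["R"])[0],c["t"],c["mtx"],c["distortion"])[0].reshape(-1,2)
E
python3 - <<'E'
import cv2
p=cv2.imread("pics/top0.png")
cv2.imwrite("pics/t_tray.png",cv2.resize(p[180:270,235:365],None,fx=6,fy=6,interpolation=cv2.INTER_CUBIC))
cv2.imwrite("pics/t_trol.png",cv2.resize(p[160:295,350:500],None,fx=5,fy=4.4,interpolation=cv2.INTER_CUBIC)[:600] if 0 else cv2.resize(p[180:280,350:490],None,fx=5.5,fy=5.5,interpolation=cv2.INTER_CUBIC))
import numpy as np
from h import *
d=np.load("pics/top0_d.npy")
for v in (225,):
  for u in range(244,490,3):
    X=wp_depth("top",[(u,v)],d)[0]; print(u,X.round(3),end=" | ")
E
```

```text
244 [ 0.562  0.253 -0.002] | 247 [ 0.562  0.243 -0.001] | 250 [0.562 0.229 0.022] | 253 [0.562 0.219 0.024] | 256 [0.561 0.207 0.044] | 259 [0.561 0.202 0.001] | 262 [0.561 0.192 0.005] | 265 [0.561 0.182 0.002] | 268 [ 0.561  0.172 -0.001] | 271 [0.561 0.162 0.004] | 274 [0.561 0.152 0.006] | 277 [0.561 0.142 0.009] | 280 [0.561 0.132 0.008] | 283 [0.56  0.122 0.006] | 286 [0.56  0.112 0.005] | 289 [0.56  0.102 0.005] | 292 [0.56  0.092 0.006] | 295 [0.56  0.082 0.006] | 298 [0.56  0.072 0.006] | 301 [0.56  0.062 0.012] | 304 [0.56  0.051 0.037] | 307 [0.56  0.042 0.05 ] | 310 [0.56  0.032 0.049] | 313 [0.56  0.022 0.05 ] | 316 [0.559 0.012 0.047] | 319 [0.559 0.003 0.046] | 322 [ 0.559 -0.006  0.069] | 325 [ 0.559 -0.018  0.006] | 328 [ 0.559 -0.028  0.017] | 331 [ 0.559 -0.038 -0.   ] | 334 [ 0.559 -0.048  0.004] | 337 [ 0.558 -0.058  0.005] | 340 [ 0.558 -0.069  0.   ] | 343 [ 0.558 -0.079 -0.009] | 346 [ 0.558 -0.088  0.006] | 349 [ 0.558 -0.099 -0.   ] | 352 [ 0.558 -0.109  0.001] | 355 [ 0.558 -0.119  0.001] | 358 [ 0.554 -0.213 -0.744] | 361 [ 0.554 -0.23  -0.755] | 364 [ 0.5
[... 508 characters left out ...]
7] | 418 [ 0.555 -0.334 -0.005] | 421 [ 0.555 -0.344 -0.006] | 424 [ 0.555 -0.353  0.001] | 427 [ 0.555 -0.364 -0.005] | 430 [ 0.554 -0.376 -0.011] | 433 [ 0.554 -0.385 -0.006] | 436 [ 0.554 -0.396 -0.006] | 439 [ 0.554 -0.408 -0.012] | 442 [ 0.554 -0.417 -0.008] | 445 [ 0.554 -0.426 -0.005] | 448 [ 0.554 -0.437 -0.007] | 451 [ 0.553 -0.449 -0.011] | 454 [ 0.553 -0.455  0.002] | 457 [ 0.553 -0.467 -0.003] | 460 [ 0.553 -0.48  -0.009] | 463 [ 0.553 -0.489 -0.006] | 466 [ 0.553 -0.499 -0.004] | 469 [ 0.553 -0.513 -0.013] | 472 [ 0.553 -0.51   0.02 ] | 475 [ 0.553 -0.522  0.018] | 478 [ 0.552 -0.54  -0.003] | 481 [ 0.552 -0.549  0.   ] | 484 [ 0.552 -0.562 -0.006] | 487 [ 0.552 -0.575 -0.011] |
```

View pics/t_tray.png

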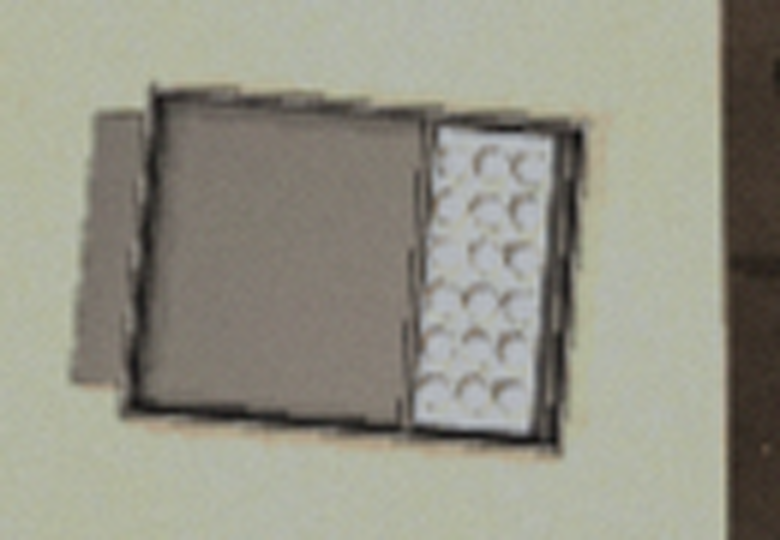

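View pics/t_trol.png

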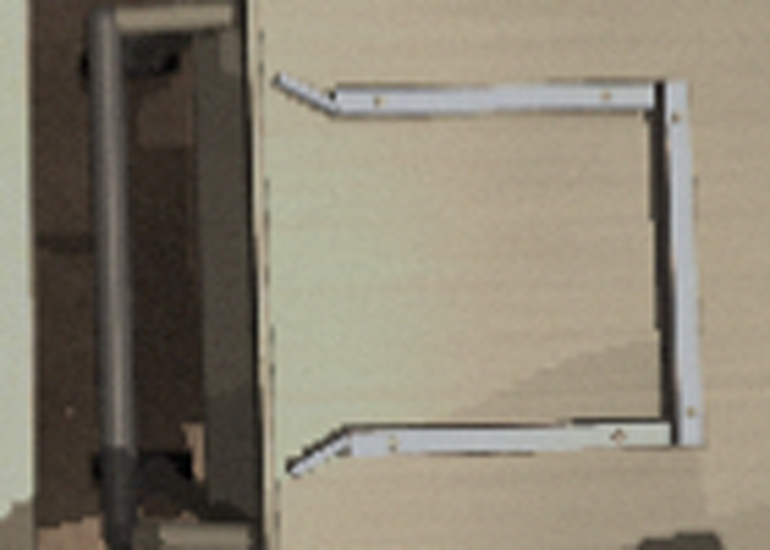

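```bash
python3 - <<'E'
from h import *
def T(l): return [(235+(x+.5)/6-.5,180+(y+.5)/6-.5) for x,y in l]
def R(l): return [(350+(x+.5)/5.5-.5,180+(y+.5)/5.5-.5) for x,y in l]
c=wp_z("top",T([(152,90),(125,415),(585,122),(558,450)]),.05); print(c.round(4))
tl,tr,nl,nr=c[:,:2]
print("sizes",np.linalg.norm(tl-tr),np.linalg.norm(nl-nr),np.linalg.norm(tl-nl),np.linalg.norm(tr-nr))
ctr=c.mean(0)[:2]; ax=((tl+tr)-(nl+nr)); print("ctr",ctr,"yaw",np.degrees(np.arctan2(-ax[0],ax[1])))
print("ledge corners",wp_z("top",T([(97,112),(72,383)]),.024).round(4))
print("edge",wp_z("top",T([(722,5),(727,530)]),0).round(4))
print("lip outer/inner",wp_z("top",R([(246,5),(268,545),(262,200),(278,540)]),-.002).round(4))
print("guideL inner, top z .01",wp_z("top",R([(345,115),(650,107)]),.01).round(4))
print("guideR",wp_z("top",R([(355,428),(660,422)]),.01).round(4))
print("stop top",wp_z("top",R([(666,85),(680,443)]),.018).round(4))
E
```

```text
[[ 0.6597  0.1931  0.05  ]
 [ 0.4851  0.2084  0.05  ]
 [ 0.64   -0.0406  0.05  ]
 [ 0.4637 -0.0238  0.05  ]]
sizes 0.175296411061389 0.17706420893994942 0.2344872930290715 0.23316708090132535
ctr [0.56213786 0.08427378] yaw -5.035079450410683
ledge corners [[0.6497 0.2264 0.024 ]
 [0.5013 0.2406 0.024 ]]
edge [[ 0.7079 -0.1212  0.    ]
 [ 0.4145 -0.1194  0.    ]]
lip outer/inner [[ 0.7066 -0.2553 -0.002 ]
 [ 0.376  -0.2624 -0.002 ]
 [ 0.5864 -0.2627 -0.002 ]
 [ 0.379  -0.2686 -0.002 ]]
guideL inner, top z .01 [[ 0.6375 -0.3124  0.01  ]
 [ 0.6405 -0.5024  0.01  ]]
guideR [[ 0.4473 -0.3144  0.01  ]
 [ 0.4476 -0.5032  0.01  ]]
stop top [[ 0.6534 -0.5098  0.018 ]
 [ 0.4353 -0.5124  0.018 ]]
```

```bash
cat >> h.py <<'E'
from scipy.spatial.transform import Rotation as Ro
def rel(target_xyz,yaw_deg,cur=None):
    o=robot.get_obs(); R=Ro.from_quat(o["tool_rot"]); p=o["position"]
    y=np.radians(yaw_deg); Rt=Ro.from_matrix(np.array([[np.cos(y),np.sin(y),0],[np.sin(y),-np.cos(y),0],[0,0,-1]]).T.T)
    s=R.inv().apply(np.array(target_xyz)-p)*100; t=(R.inv()*Rt).as_rotvec(degrees=True)
    return s.round(2),t.round(2)
def st():
    o=robot.get_obs(); R=Ro.from_quat(o["tool_rot"]).as_matrix()
    print("t",round(o["time"],2),"p",o["position"].round(4),"yaw",np.degrees(np.arctan2(R[1,0],R[0,0])).round(2),"tilt",np.degrees(np.arccos(-R[2,2])).round(2),"F",o["ft_force"].round(2),"M",o["moment"].round(2),"q",o["q"].round(2))
E
python3 - <<'E'
from h import *
st()
print(rel((0.574,0.2195,0.10),85))
d=np.load("pics/top0_d.npy")
print(wp_depth("top",[(202,190),(190,195),(302,148),(268,150)],d).round(3))
E
```

```text
t 0.15 p [ 0.2586 -0.5684  0.2218] yaw 24.46 tilt 0.1 F [ 0.5   0.11 -0.04] M [-0.01 -0.04 -0.01] q [-1.32  0.53  1.43 -0.    1.18 -0.18]
(array([ 61.33, -58.64,  12.3 ]), array([ -0.08,  -0.07, -60.54]))
[[0.671 0.365 0.115]
 [0.653 0.389 0.163]
 [0.818 0.056 0.009]
 [0.808 0.168 0.033]]
```

Request:
drive_tool(
  targets=[30, -29, 0, 0, 0, -60.5, 30, -29, 0, 0, 0, -60.5, 30, -29, 0, 0, 0, -60.5, 30, -29, 0, 0, 0, -60.5, 30, -29, 0, 0, 0, -60.5, 30, -29, 0, 0, 0, -60.5, 30, -29, 0, 0, 0, -60.5, 30, -29, 0, 0, 0, -60.5, 30, -29, 0, 0, 0, -60.5, 30, -29, 0, 0, 0, -60.5, 30, -29, 0, 0, 0, -60.5, 30, -29, 0, 0, 0, -60.5],
  grip=-1,
)

```text
time: 1.15
position: [0.4121, -0.1784, 0.2225]
tool_rot: [0.736, 0.677, -0.0, -0.0]
ft_force: [-0.1, -0.6, 0.3]
grip_width: 0.0867
```

```bash
python3 - <<'E'
from h import *
st()
print(rel((0.574,0.2195,0.12),85))
E
```

```text
t 1.15 p [ 0.4121 -0.1784  0.2225] yaw 85.26 tilt 0.03 F [-0.09 -0.62  0.34] M [-0.03 -0.12 -0.02] q [-0.66  0.29  1.86 -0.    0.99 -0.58]
(array([40.99, 12.86, 10.25]), array([-0.03, -0.01,  0.26]))
```

```bash
python3 - <<'E'
from h import *
p,d=robot.camera("wrist"); cv2.imwrite("pics/w1.png",p[:,:,::-1])
E
```

```text
(no output)
```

View pics/w1.png

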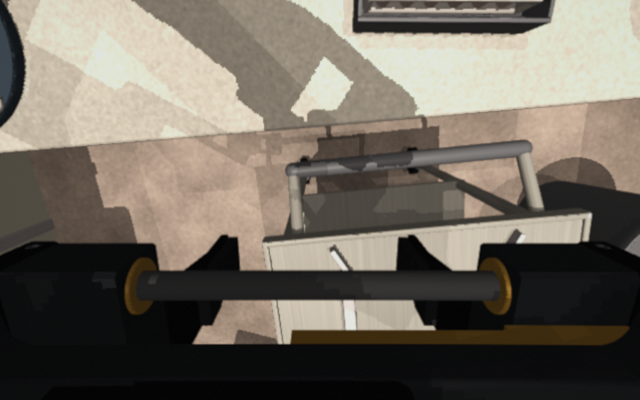

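Request:
drive_tool(
  targets=[41, 12.9, 10.2, 0, 0, 0.3, 41, 12.9, 10.2, 0, 0, 0.3, 41, 12.9, 10.2, 0, 0, 0.3, 41, 12.9, 10.2, 0, 0, 0.3, 41, 12.9, 10.2, 0, 0, 0.3, 41, 12.9, 10.2, 0, 0, 0.3, 41, 12.9, 10.2, 0, 0, 0.3, 41, 12.9, 10.2, 0, 0, 0.3, 41, 12.9, 10.2, 0, 0, 0.3, 41, 12.9, 10.2, 0, 0, 0.3, 41, 12.9, 10.2, 0, 0, 0.3, 41, 12.9, 10.2, 0, 0, 0.3],
)

```text
time: 2.2
position: [0.5792, 0.2187, 0.1188]
tool_rot: [0.739, 0.674, 0.001, 0.0]
ft_force: [1.1, 0.2, -0.9]
grip_width: 0.087
```

```bash
python3 - <<'E'
from h import *
st()
p,d=robot.camera("wrist"); cv2.imwrite("pics/w2.png",p[:,:,::-1]);np.save("pics/w2_d.npy",d)
st()
E
```

```text
t 2.2 p [0.5792 0.2187 0.1188] yaw 84.72 tilt 0.14 F [ 1.06  0.15 -0.86] M [-0.07 -0.1  -0.06] q [0.18 0.65 1.54 0.   0.95 0.27]
t 2.25 p [0.5779 0.2164 0.1192] yaw 84.7 tilt 0.02 F [-0.56  0.05  0.31] M [-0.02 -0.07 -0.03] q [ 0.18  0.64  1.54 -0.    0.95  0.27]
```

View pics/w2.png

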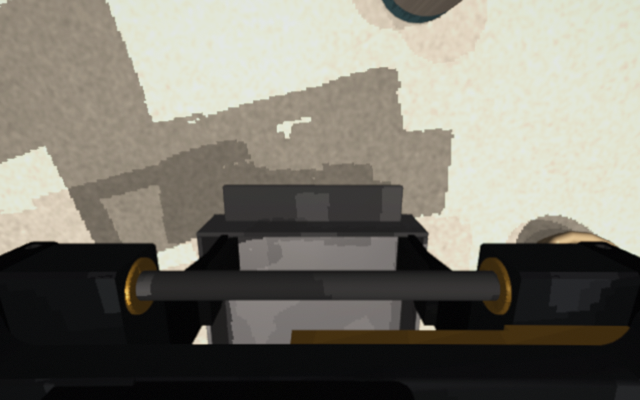

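The wrist view shows the ledge at columns 223–403, rows 185–221, and the tail wall's top rim at rows ~216–232, columns 203–427. I'll compute the positions.

```bash
python3 - <<'E'
from h import *
p=cv2.imread("pics/w2.png"); cv2.imwrite("pics/w2c.png",cv2.resize(p[170:250,190:440],None,fx=3.2,fy=3.2,interpolation=cv2.INTER_CUBIC))
c=robot.calibration("wrist"); o=robot.get_obs(); R=Ro.from_quat(o["tool_rot"]).as_matrix(); H=c["hand_eye"]
C=R@H[:3,3]+o["position"]
def wz(uv,z):
    n=cv2.undistortPoints(np.array(uv,float).reshape(-1,1,2),c["mtx"],c["distortion"]).reshape(-1,2)
    D=(R@H[:3,:3]@np.c_[n,np.ones(len(n))].T).T
    return C+D*((z-C[2])/D[:,2])[:,None]
L=wz([(223,185),(403,185)],.024); print(L.round(4),np.linalg.norm(L[0]-L[1]))
v=L[0]-L[1]; print("yaw of tool wanted",np.degrees(np.arctan2(-v[0],v[1]))-0, L.mean(0))
print(wz([(200,232),(428,232),(223,221),(403,221)],.05).round(4))
E
```

```text
[[0.5011 0.2412 0.024 ]
 [0.649  0.2276 0.024 ]] 0.14853664775616016
yaw of tool wanted 84.73717422006519 [0.57507116 0.23442792 0.024     ]
[[0.4854 0.2112 0.05  ]
 [0.661  0.195  0.05  ]
 [0.5046 0.2184 0.05  ]
 [0.642  0.2058 0.05  ]]
```

View pics/w2c.png

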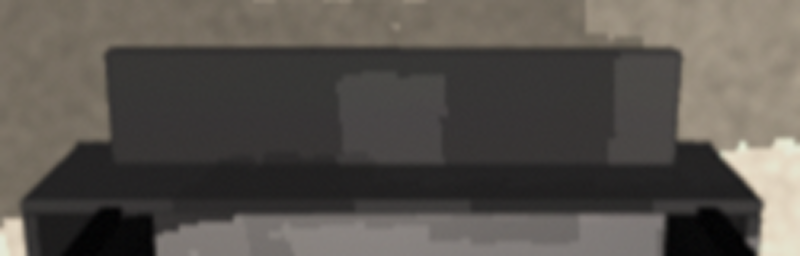

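Request:
drive_tool(
  targets=[0, 0, 0, 0, 0, 0, 0, 0, 0, 0, 0, 0, 0, 0, 0, 0, 0, 0],
)

```text
time: 2.5
position: [0.5765, 0.2142, 0.1208]
tool_rot: [0.74, 0.672, -0.0, 0.0]
ft_force: [-0.1, -0.5, 0.7]
grip_width: 0.087
```

```bash
python3 - <<'E'
from h import *
st()
print(rel((0.5738,0.2205,0.035),84.74))
E
```

```text
t 2.5 p [0.5765 0.2142 0.1208] yaw 84.5 tilt 0.02 F [-0.11 -0.48  0.71] M [-0.07 -0.03  0.02] q [ 0.17  0.64  1.55 -0.    0.95  0.27]
(array([ 0.6 , -0.32,  8.58]), array([-0.01,  0.02, -0.24]))
```

Request:
drive_tool(
  targets=[0.6, -0.3, 2.5, 0, 0, -0.2, 0.6, -0.3, 5, 0, 0, -0.2, 0.6, -0.3, 5, 0, 0, -0.2, 0.6, -0.3, 5, 0, 0, -0.2, 0.6, -0.3, 5, 0, 0, -0.2],
)

```text
time: 2.92
position: [0.5747, 0.2219, 0.0717]
tool_rot: [0.739, 0.674, 0.001, 0.0]
ft_force: [-0.2, -0.1, 0.9]
grip_width: 0.087
```

```bash
python3 - <<'E'
from h import *
st()
print(rel((0.5738,0.2205,0.030),84.74))
p,d=robot.camera("wrist"); cv2.imwrite("pics/w3.png",p[:,:,::-1])
p,d=robot.camera("scene"); cv2.imwrite("pics/s3.png",cv2.resize(p[100:300,230:480,::-1],None,fx=3,fy=3))
st()
E
```

```text
t 2.92 p [0.5747 0.2219 0.0717] yaw 84.78 tilt 0.08 F [-0.18 -0.1   0.85] M [-0.04 -0.08  0.  ] q [ 0.19  0.71  1.57 -0.    0.86  0.28]
(array([-0.15, -0.09,  4.17]), array([ 0.08, -0.02,  0.04]))
t 3.02 p [0.5753 0.2223 0.0723] yaw 84.81 tilt 0.18 F [ 0.16 -0.24  0.73] M [-0.07 -0.05 -0.07] q [ 0.19  0.71  1.57 -0.    0.86  0.28]
```

View pics/w3.png

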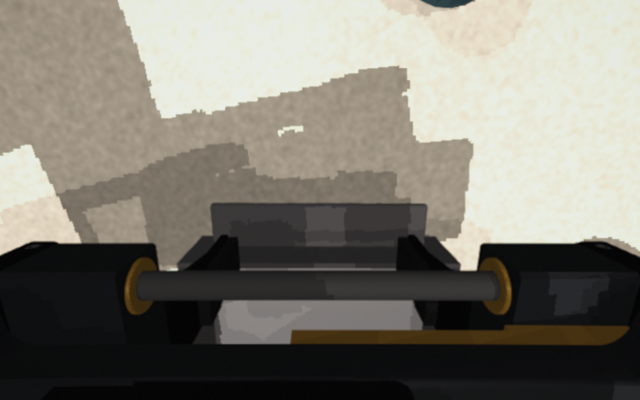

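View pics/s3.png

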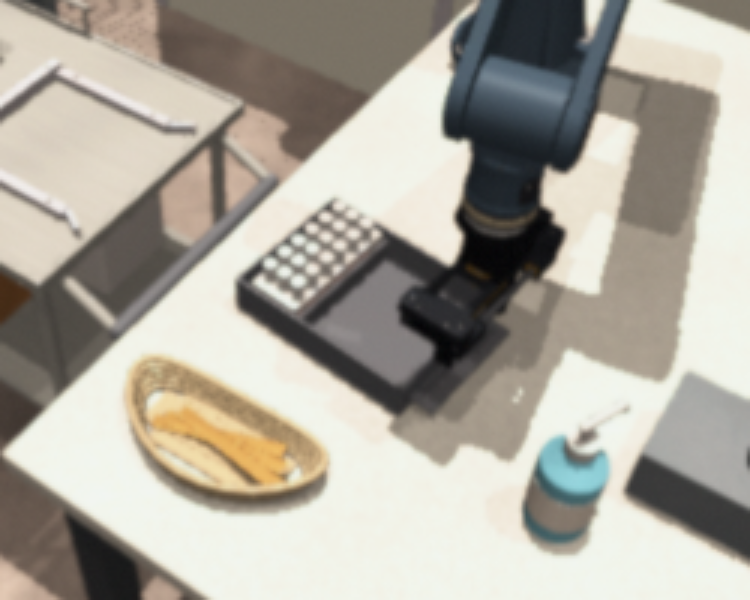

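Request:
drive_tool(
  targets=[-0.1, 0, 1.5, 0, 0, 0, -0.1, 0, 3, 0, 0, 0, -0.1, 0, 3.7, 0, 0, 0, -0.1, 0, 3.7, 0, 0, 0, -0.1, 0, 3.7, 0, 0, 0],
)

```text
time: 3.43
position: [0.5742, 0.2216, 0.0341]
tool_rot: [0.738, 0.675, 0.0, 0.0]
ft_force: [-0.4, 0.6, -0.2]
grip_width: 0.0869
```

```bash
python3 - <<'E'
from h import *
st()
print(rel((0.5738,0.2205,0.024),84.74))
E
```

```text
t 3.43 p [0.5742 0.2216 0.0341] yaw 84.85 tilt 0.03 F [-0.37  0.59 -0.22] M [ 0.01 -0.06 -0.03] q [0.19 0.77 1.59 0.   0.79 0.28]
(array([-0.12, -0.03,  1.01]), array([ 0.03, -0.01,  0.11]))
```

Request:
drive_tool(
  targets=[0, 0, 0.4, 0, 0, 0, 0, 0, 0.8, 0, 0, 0, 0, 0, 0.8, 0, 0, 0, 0, 0, 0.8, 0, 0, 0],
)

```text
time: 3.77
position: [0.5738, 0.2216, 0.0256]
tool_rot: [0.738, 0.675, -0.0, -0.0]
ft_force: [0.6, -0.7, -0.3]
grip_width: 0.087
```

Request:
drive_tool(
  targets=[0, 0, 0.1, 0, 0, 0, 0, 0, 0.1, 0, 0, 0, 0, 0, 0.1, 0, 0, 0],
)

```text
time: 4.02
position: [0.5739, 0.2216, 0.0246]
tool_rot: [0.738, 0.675, 0.0, 0.0]
ft_force: [0.2, 0.6, 0.6]
grip_width: 0.0872
```

Request:
drive_tool(
  targets=[0, 0, 0.1, 0, 0, 0, 0, 0, 0.1, 0, 0, 0, 0, 0, 0.1, 0, 0, 0],
)

```text
time: 4.27
position: [0.574, 0.2216, 0.0245]
tool_rot: [0.738, 0.675, 0.0, 0.0]
ft_force: [-1.4, -0.7, 6.2]
grip_width: 0.0871
```

Request:
drive_tool(
  targets=[0, 0, -0.03, 0, 0, 0, 0, 0, -0.03, 0, 0, 0],
)

```text
time: 4.43
position: [0.574, 0.2216, 0.0244]
tool_rot: [0.738, 0.675, 0.0, 0.0]
ft_force: [-0.9, -0.6, 5.4]
grip_width: 0.087
```

```bash
python3 - <<'E'
from h import *
st()
E
```

```text
t 4.43 p [0.574  0.2216 0.0244] yaw 84.85 tilt 0.03 F [-0.87 -0.58  5.41] M [-0.03  0.21  0.06] q [0.19 0.78 1.59 0.   0.77 0.28]
```

Request:
drive_tool(
  targets=[-0.2, 0, 0, 0, 0, 0, -0.4, 0, 0, 0, 0, 0, -0.6, 0, 0, 0, 0, 0, -0.8, 0, 0, 0, 0, 0, -1.0, 0, 0, 0, 0, 0, -1.2, 0, 0, 0, 0, 0, -1.4, 0, 0, 0, 0, 0],
)

```text
time: 5.02
position: [0.5735, 0.2083, 0.0245]
tool_rot: [0.738, 0.674, 0.001, 0.0]
ft_force: [-0.5, 2.4, 5.4]
grip_width: 0.0871
```

```bash
python3 - <<'E'
from h import *
st()
p,d=robot.camera("top"); cv2.imwrite("pics/t4.png",cv2.resize(p[180:280,235:365,::-1],None,fx=6,fy=6,interpolation=cv2.INTER_CUBIC))
E
```

```text
t 5.02 p [0.5735 0.2083 0.0245] yaw 84.82 tilt 0.14 F [-0.45  2.45  5.35] M [0.41 0.16 0.04] q [0.16 0.78 1.61 0.   0.76 0.25]
```

View pics/t4.png

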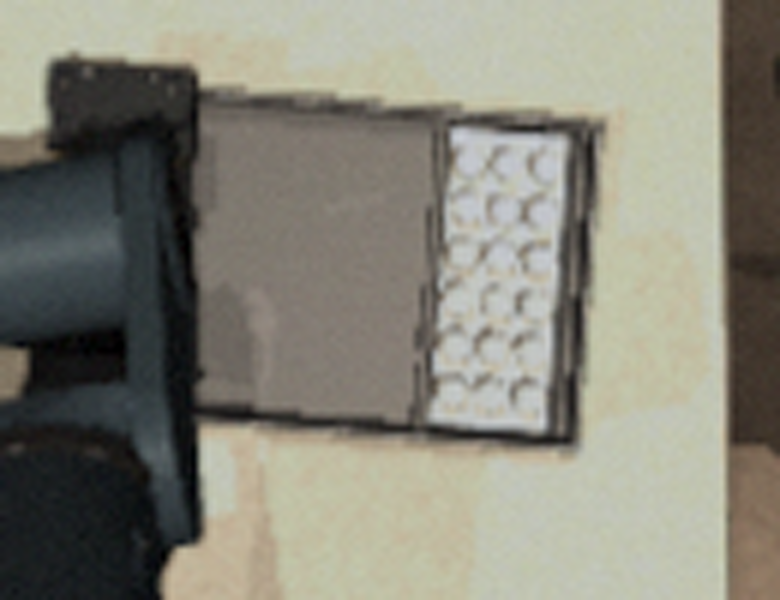

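Request:
drive_tool(
  targets=[-0.4, 0, 0, 0, 0, 0, -0.8, 0, 0, 0, 0, 0, -1.2, 0, 0, 0, 0, 0, -1.6, 0, 0, 0, 0, 0, -2.0, 0, 0, 0, 0, 0, -2.4, 0, 0, 0, 0, 0, -2.8, 0, 0, 0, 0, 0, -3.2, 0, 0, 0, 0, 0, -3.6, 0, 0, 0, 0, 0, -4.0, 0, 0, 0, 0, 0, -4.4, 0, 0, 0, 0, 0, -4.8, 0, 0, 0, 0, 0],
)

```text
time: 6.07
position: [0.5691, 0.1602, 0.0245]
tool_rot: [0.738, 0.674, 0.001, 0.0]
ft_force: [0.5, 3.1, 4.9]
grip_width: 0.0868
```

```bash
python3 - <<'E'
from h import *
st()
p,d=robot.camera("top"); cv2.imwrite("pics/t5.png",cv2.resize(p[180:280,235:365,::-1],None,fx=6,fy=6,interpolation=cv2.INTER_CUBIC))
st()
E
```

```text
t 6.07 p [0.5691 0.1602 0.0245] yaw 84.83 tilt 0.13 F [0.49 3.07 4.86] M [0.4  0.14 0.01] q [0.09 0.76 1.66 0.   0.72 0.17]
t 6.12 p [0.569  0.1594 0.0245] yaw 84.82 tilt 0.1 F [-0.08  0.1   5.18] M [0.2  0.18 0.02] q [0.08 0.76 1.66 0.   0.72 0.17]
```

View pics/t5.png

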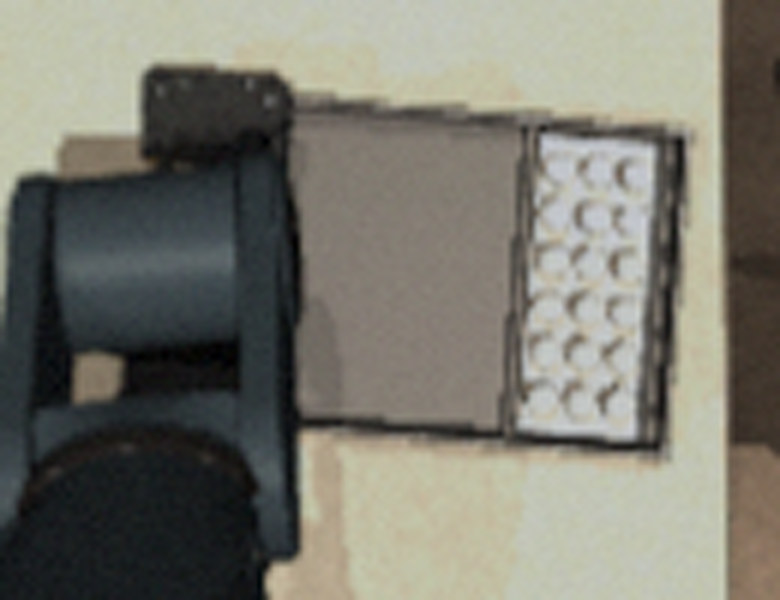

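```bash
python3 - <<'E'
from h import *
def T(l): return [(235+(x+.5)/6-.5,180+(y+.5)/6-.5) for x,y in l]
a=wp_z("top",T([(585,122),(558,450)]),.05); b=wp_z("top",T([(690,130),(663,455)]),.05)
print(b-a,(b-a).mean(0)); 
E
```

```text
[[-0.00491603 -0.05678497  0.        ]
 [-0.00341671 -0.05644015  0.        ]] [-0.00416637 -0.05661256  0.        ]
```

Request:
drive_tool(
  targets=[-0.4, 0, 0, 0, 0, 0, -0.8, 0, 0, 0, 0, 0, -1.2, 0, 0, 0, 0, 0, -1.6, 0, 0, 0, 0, 0, -2.0, 0, 0, 0, 0, 0, -2.4, 0, 0, 0, 0, 0, -2.8, 0, 0, 0, 0, 0, -3.2, 0, 0, 0, 0, 0, -3.6, 0, 0, 0, 0, 0, -4.0, 0, 0, 0, 0, 0, -4.4, 0, 0, 0, 0, 0, -4.8, 0, 0, 0, 0, 0],
)

```text
time: 7.12
position: [0.5648, 0.1123, 0.0245]
tool_rot: [0.738, 0.674, 0.001, 0.0]
ft_force: [1.0, 2.8, 7.2]
grip_width: 0.087
```

Request:
drive_tool(
  targets=[-0.4, 0, 0, 0, 0, 0, -0.8, 0, 0, 0, 0, 0, -1.2, 0, 0, 0, 0, 0, -1.6, 0, 0, 0, 0, 0, -2.0, 0, 0, 0, 0, 0, -2.4, 0, 0, 0, 0, 0, -2.8, 0, 0, 0, 0, 0],
)

```text
time: 7.7
position: [0.5622, 0.0844, 0.0245]
tool_rot: [0.738, 0.675, 0.001, 0.0]
ft_force: [0.6, 3.1, 6.1]
grip_width: 0.0872
```

```bash
python3 - <<'E'
from h import *
st()
p,d=robot.camera("top"); cv2.imwrite("pics/t6.png",cv2.resize(p[180:280,270:400,::-1],None,fx=6,fy=6,interpolation=cv2.INTER_CUBIC))
st()
E
```

```text
t 7.7 p [0.5622 0.0844 0.0245] yaw 84.83 tilt 0.11 F [0.65 3.09 6.13] M [0.38 0.1  0.03] q [-0.05  0.75  1.71  0.    0.68  0.04]
t 7.75 p [0.5621 0.0836 0.0245] yaw 84.82 tilt 0.08 F [0.06 1.37 6.4 ] M [0.16 0.17 0.01] q [-0.05  0.75  1.71  0.    0.68  0.04]
```

View pics/t6.png

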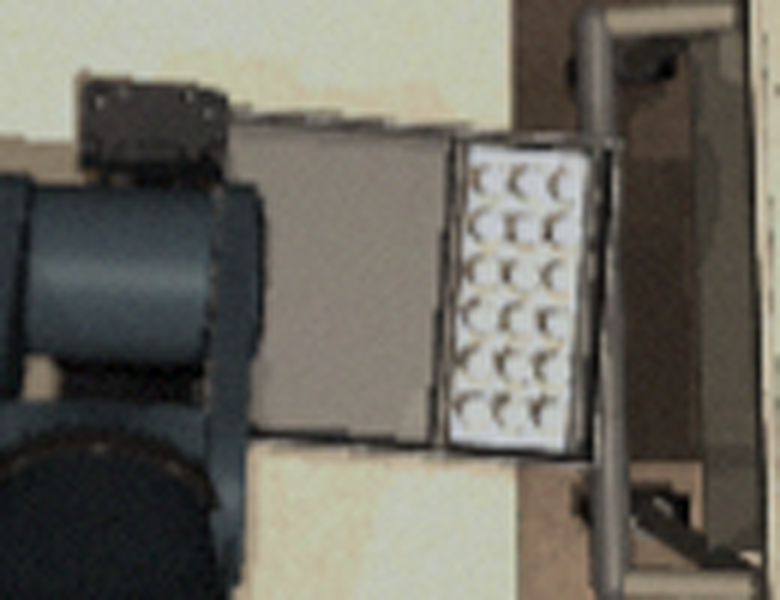

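```bash
python3 - <<'E'
from h import *
def T(l): return [(270+(x+.5)/6-.5,180+(y+.5)/6-.5) for x,y in l]
b=wp_z("top",T([(617,140),(590,460)]),.05); m=b.mean(0)[:2]; v=b[0]-b[1]
print(b.round(4),m, np.degrees(np.arctan2(v[1],v[0])))
# tray from TCP
o=robot.get_obs(); 
th=np.radians(-5.26); u=np.array([-np.sin(th),np.cos(th)])
c=o["position"][:2]-.1325*u; print("c from TCP",c,"nose",c-.12*u)
com=c-.048*u
dth=np.radians(1.0)-th
line=lambda y:.5432-.0175*(y+.41)
# d1=0..; solve s with unicycle at COM, then list TCP rel rows
for d1 in (0,.01,.02,.03):
    f=lambda s:(com-u*d1)[0]-s*np.sin(np.radians(2.13))-line((com-u*d1)[1]-s)
    from scipy.optimize import brentq
    try: s=brentq(f,.01,.4); print(d1,s,"nose end",(com-u*d1)[1]-s-.072)
    except Exception as e: print(d1,f(.05),f(.2))
E
```

```text
[[ 0.6289 -0.1717  0.05  ]
 [ 0.4566 -0.1541  0.05  ]] [ 0.54275887 -0.16287061] -5.821127027460713
c from TCP [ 0.5499531  -0.04835336] nose [ 0.53895205 -0.16784803]
0 0.14350604904348904 nose end -0.3116572736310784
0.01 0.12354852023596229 nose end -0.3016576342471777
0.02 0.10359099142843674 nose end -0.2916579948632781
0.03 0.0836334626209106 nose end -0.281658355479378
```

Request:
drive_tool(
  targets=[-0.4, 0, 0, 0, 0, 0, -0.8, 0, 0, 0, 0, 0, -1.2, 0, 0, 0, 0, 0, -1.6, 0, 0, 0, 0, 0, -2.0, 0, 0, 0, 0, 0, -2.4, -0.06, 0, 0, 0, -0.2, -2.8, -0.12, 0, 0, 0, -0.4, -3.2, -0.18, 0, 0, 0, -0.6, -3.6, -0.24, 0, 0, 0, -0.8, -4.0, -0.3, 0, 0, 0, -1.0, -4.4, -0.36, 0, 0, 0, -1.2, -4.8, -0.41, 0, 0, 0, -1.4],
)

```text
time: 8.75
position: [0.5536, 0.0368, 0.0245]
tool_rot: [0.73, 0.684, 0.001, 0.0]
ft_force: [0.8, 3.0, 6.3]
grip_width: 0.0869
```

```bash
python3 - <<'E'
from h import *
st()
p,d=robot.camera("top"); cv2.imwrite("pics/t7.png",cv2.resize(p[180:280,300:430,::-1],None,fx=6,fy=6,interpolation=cv2.INTER_CUBIC))
p,d=robot.camera("scene"); cv2.imwrite("pics/s7.png",cv2.resize(p[80:260,130:400,::-1],None,fx=2.9,fy=2.9,interpolation=cv2.INTER_CUBIC))
st()
E
```

```text
t 8.75 p [0.5536 0.0368 0.0245] yaw 86.24 tilt 0.09 F [0.79 2.96 6.29] M [0.41 0.13 0.02] q [-0.14  0.74  1.75  0.    0.65 -0.07]
t 8.85 p [0.5535 0.0361 0.0244] yaw 86.25 tilt 0.06 F [-0.17 -0.41  6.6 ] M [-0.08  0.26  0.01] q [-0.14  0.74  1.75 -0.    0.65 -0.07]
```

View pics/t7.png

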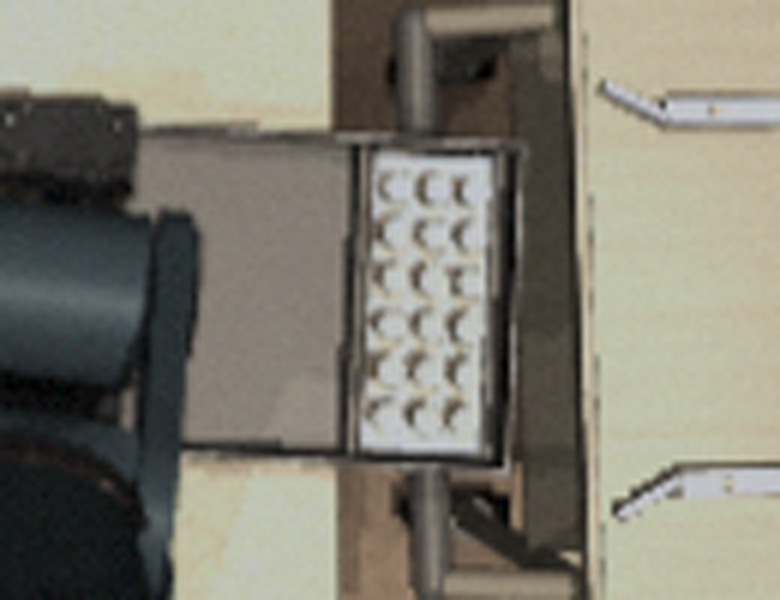

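View pics/s7.png

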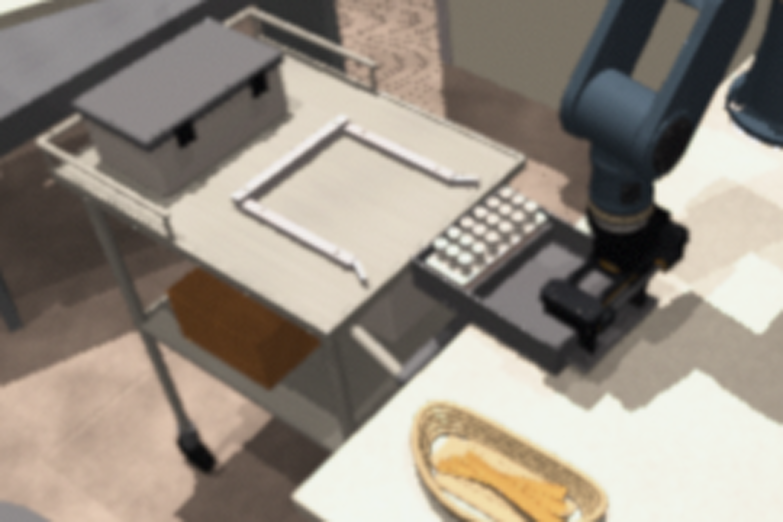

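```bash
python3 - <<'E'
from h import *
def T(l): return [(300+(x+.5)/6-.5,180+(y+.5)/6-.5) for x,y in l]
b=wp_z("top",T([(522,147),(505,468)]),.05); m=b.mean(0)[:2]; v=b[0]-b[1]
print(b.round(4),m, np.degrees(np.arctan2(v[1],v[0])))
g=wp_z("top",T([(668,127),(684,465),(775,125),(775,463)]),.01); print(g.round(4))
print("lip",wp_z("top",T([(566,5),(590,590),(582,60),(598,590)]),-.002).round(4))
o=robot.get_obs(); th=np.radians(86.25-90.1); u=np.array([-np.sin(th),np.cos(th)])
c=o["position"][:2]-.1325*u; print(c,c-.12*u)
print("edge",wp_z("top",T([(331,20),(340,590)]),0).round(4))
E
```

```text
[[ 0.6246 -0.2179  0.05  ]
 [ 0.4516 -0.2054  0.05  ]] [ 0.53808855 -0.21165668] -4.11659194247937
[[ 0.6367 -0.3076  0.01  ]
 [ 0.4484 -0.3125  0.01  ]
 [ 0.6372 -0.3682  0.01  ]
 [ 0.4486 -0.3638  0.01  ]]
lip [[ 0.7069 -0.254  -0.002 ]
 [ 0.3786 -0.2611 -0.002 ]
 [ 0.6757 -0.2624 -0.002 ]
 [ 0.3785 -0.2656 -0.002 ]]
[ 0.54457814 -0.09610098] [ 0.53652079 -0.21583017]
edge [[ 0.6994 -0.1205  0.    ]
 [ 0.3812 -0.1206  0.    ]]
```

Request:
drive_tool(
  targets=[-0.4, -0.06, 0, 0, 0, -0.2, -0.8, -0.12, 0, 0, 0, -0.4, -1.2, -0.18, 0, 0, 0, -0.6, -1.6, -0.24, 0, 0, 0, -0.8, -2.0, -0.3, 0, 0, 0, -1.0, -2.4, -0.36, 0, 0, 0, -1.2, -2.8, -0.41, 0, 0, 0, -1.4, -3.2, -0.46, 0, 0, 0, -1.6],
)

```text
time: 9.52
position: [0.5468, 0.0052, 0.0244]
tool_rot: [0.72, 0.694, 0.001, 0.0]
ft_force: [0.9, 2.8, 6.9]
grip_width: 0.0868
```

```bash
python3 - <<'E'
from h import *
st()
p,d=robot.camera("top"); cv2.imwrite("pics/t8.png",cv2.resize(p[180:280,300:430,::-1],None,fx=6,fy=6,interpolation=cv2.INTER_CUBIC))
st()
E
```

```text
t 9.52 p [0.5468 0.0052 0.0244] yaw 87.84 tilt 0.07 F [0.87 2.8  6.93] M [0.45 0.1  0.01] q [-0.2   0.73  1.77  0.    0.64 -0.16]
t 9.57 p [0.5467 0.0045 0.0244] yaw 87.85 tilt 0.05 F [0.59 1.5  6.8 ] M [0.12 0.23 0.  ] q [-0.2   0.73  1.77  0.    0.64 -0.16]
```

View pics/t8.png

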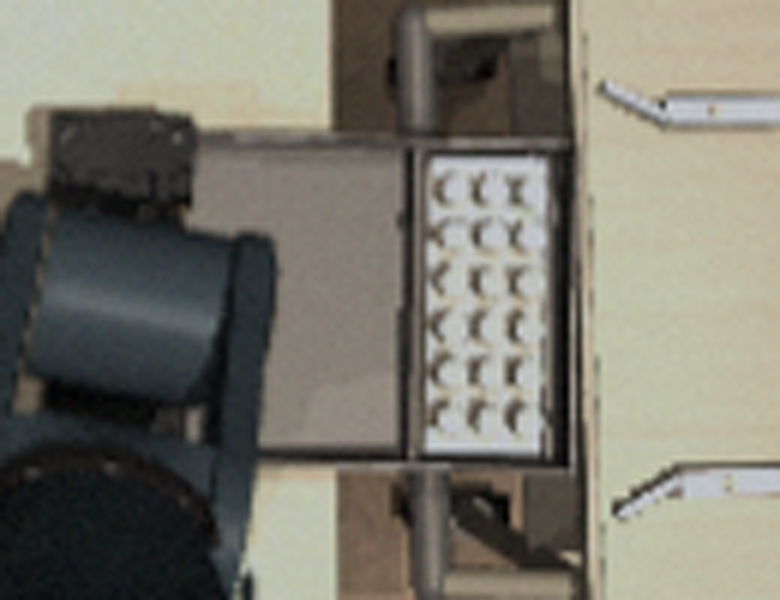

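Request:
drive_tool(
  targets=[-0.3, -0.05, 0, 0, 0, -0.15, -0.6, -0.09, 0, 0, 0, -0.3, -0.9, -0.14, 0, 0, 0, -0.45, -1.2, -0.18, 0, 0, 0, -0.6, -1.5, -0.23, 0, 0, 0, -0.75, -1.8, -0.27, 0, 0, 0, -0.9, -2.1, -0.31, 0, 0, 0, -1.05, -2.4, -0.35, 0, 0, 0, -1.2],
)

```text
time: 10.23
position: [0.5423, -0.0186, 0.0244]
tool_rot: [0.713, 0.701, 0.0, 0.0]
ft_force: [0.7, 2.2, 7.7]
grip_width: 0.087
```

```bash
python3 - <<'E'
from h import *
st()
p,d=robot.camera("top"); cv2.imwrite("pics/t9.png",cv2.resize(p[180:280,330:460,::-1],None,fx=6,fy=6,interpolation=cv2.INTER_CUBIC))
p,d=robot.camera("scene"); cv2.imwrite("pics/s9.png",cv2.resize(p[80:260,130:400,::-1],None,fx=2.9,fy=2.9,interpolation=cv2.INTER_CUBIC))
st()
E
```

```text
t 10.23 p [ 0.5423 -0.0186  0.0244] yaw 89.04 tilt 0.06 F [0.69 2.24 7.69] M [ 0.47  0.14 -0.01] q [-0.24  0.73  1.78  0.    0.63 -0.22]
t 10.33 p [ 0.5422 -0.0191  0.0244] yaw 89.04 tilt 0.04 F [-0.64 -0.08  7.46] M [ 0.03  0.15 -0.01] q [-0.24  0.73  1.78  0.    0.63 -0.22]
```

View pics/t9.png

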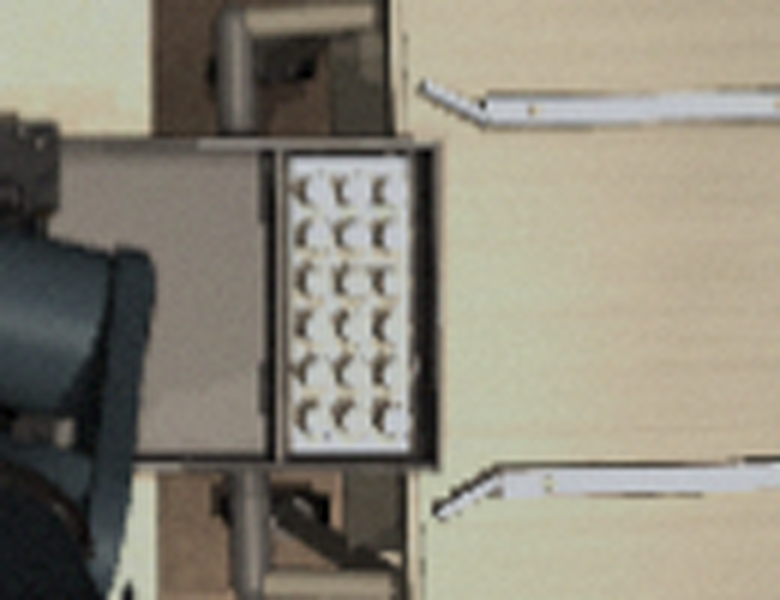

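View pics/s9.png

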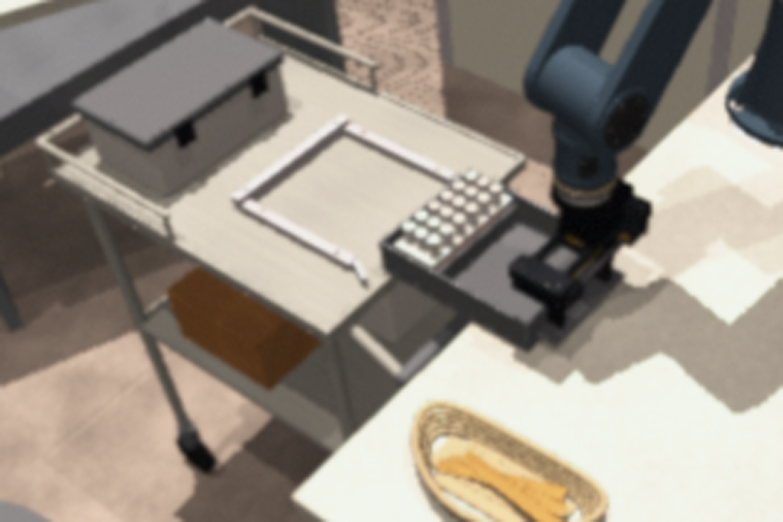

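```bash
python3 - <<'E'
from h import *
def T(l): return [(330+(x+.5)/6-.5,180+(y+.5)/6-.5) for x,y in l]
b=wp_z("top",T([(440,145),(437,469)]),.05); m=b.mean(0)[:2]; v=b[0]-b[1]
print(b.round(4),m, np.degrees(np.arctan2(v[1],v[0])))
g=wp_z("top",T([(490,127),(500,466),(770,121),(770,460)]),.01); print(g.round(4))
o=robot.get_obs(); th=np.radians(89.04-90.1); u=np.array([-np.sin(th),np.cos(th)])
c=o["position"][:2]-.1325*u; print(c,c-.12*u)
E
```

```text
[[ 0.6251 -0.2715  0.05  ]
 [ 0.4501 -0.2663  0.05  ]] [ 0.53760325 -0.26886943] -1.7072696538219732
[[ 0.6367 -0.3087  0.01  ]
 [ 0.4479 -0.3103  0.01  ]
 [ 0.6384 -0.4683  0.01  ]
 [ 0.4486 -0.4632  0.01  ]]
[ 0.53978072 -0.1515943 ] [ 0.53756079 -0.27157377]
```

Request:
drive_tool(
  targets=[-0.4, -0.02, 0, 0, 0, -0.2, -0.8, -0.05, -0.01, 0, 0, -0.4, -1.2, -0.07, -0.01, 0, 0, -0.6, -1.6, -0.09, -0.02, 0, 0, -0.8, -2.0, -0.11, -0.02, 0, 0, -1.0, -2.4, -0.14, -0.02, 0, 0, -1.2, -2.8, -0.16, -0.03, 0, 0, -1.4, -3.2, -0.18, -0.03, 0, 0, -1.6, -3.6, -0.2, -0.04, 0, 0, -1.8, -4.0, -0.23, -0.04, 0, 0, -1.95, -4.4, -0.25, -0.04, 0, 0, -2.1],
)

```text
time: 11.25
position: [0.539, -0.0626, 0.0249]
tool_rot: [0.7, 0.714, 0.0, 0.0]
ft_force: [-0.1, 2.2, 7.0]
grip_width: 0.0869
```

```bash
python3 - <<'E'
from h import *
st()
p,d=robot.camera("top"); cv2.imwrite("pics/t10.png",cv2.resize(p[180:280,360:490,::-1],None,fx=6,fy=6,interpolation=cv2.INTER_CUBIC))
st()
E
```

```text
t 11.25 p [ 0.539  -0.0626  0.0249] yaw 91.14 tilt 0.06 F [-0.11  2.16  6.95] M [ 0.51  0.1  -0.04] q [-0.32  0.73  1.78  0.    0.63 -0.34]
t 11.3 p [ 0.5391 -0.0634  0.0249] yaw 91.14 tilt 0.05 F [0.45 1.78 7.1 ] M [0.22 0.11 0.01] q [-0.32  0.73  1.78  0.    0.63 -0.34]
```

View pics/t10.png

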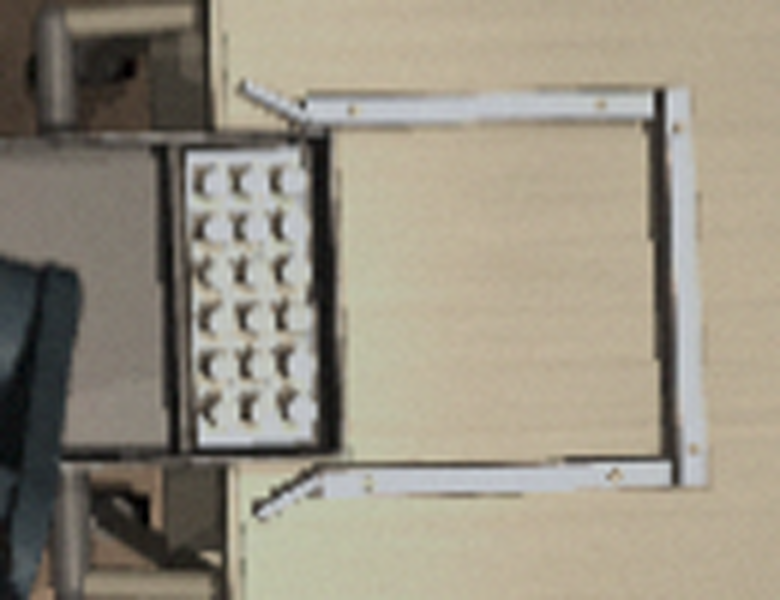

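Request:
drive_tool(
  targets=[0, 0, -0.05, 0, 0, 0, 0, 0, -0.1, 0, 0, 0, 0, 0, -0.1, 0, 0, 0],
)

```text
time: 11.55
position: [0.5386, -0.0628, 0.025]
tool_rot: [0.7, 0.714, -0.0, -0.0]
ft_force: [-0.4, -0.3, 1.0]
grip_width: 0.087
```

Request:
drive_tool(
  targets=[0, 0, -0.05, 0, 0, 0, 0, 0, -0.1, 0, 0, 0, 0, 0, -0.1, 0, 0, 0],
)

```text
time: 11.8
position: [0.5386, -0.0626, 0.0261]
tool_rot: [0.7, 0.714, -0.0, -0.0]
ft_force: [0.3, 0.3, -0.6]
grip_width: 0.0868
```

Request:
drive_tool(
  targets=[0, 0, -0.3, 0, 0, 0, 0, 0, -0.6, 0, 0, 0, -0.3, 0, -0.6, 0, 0, 0, -0.6, 0, -0.6, 0, 0, 0, -0.9, 0, -0.6, 0, 0, 0, -1.2, 0, -0.6, 0, 0, 0, -1.5, 0, -0.6, 0, 0, 0, -1.8, 0, -0.6, 0, 0, 0, -2.1, 0, -0.6, 0, 0, 0, -2.4, 0, -0.6, 0, 0, 0, -2.7, 0, -0.6, 0, 0, 0, -3.0, 0, -0.6, 0, 0, 0],
)

```text
time: 12.8
position: [0.5393, -0.093, 0.0322]
tool_rot: [0.7, 0.714, -0.0, -0.0]
ft_force: [0.5, 1.9, 1.2]
grip_width: 0.087
```

```bash
python3 - <<'E'
from h import *
st()
p,d=robot.camera("top"); cv2.imwrite("pics/t11.png",cv2.resize(p[180:280,360:490,::-1],None,fx=6,fy=6,interpolation=cv2.INTER_CUBIC))
p,d=robot.camera("scene"); cv2.imwrite("pics/s11.png",cv2.resize(p[80:260,130:400,::-1],None,fx=2.9,fy=2.9,interpolation=cv2.INTER_CUBIC))
st()
E
```

```text
t 12.8 p [ 0.5393 -0.093   0.0322] yaw 91.15 tilt 0.01 F [0.47 1.85 1.22] M [ 0.22 -0.03 -0.03] q [-0.38  0.72  1.77  0.    0.66 -0.4 ]
t 12.9 p [ 0.5397 -0.0936  0.0323] yaw 91.14 tilt 0.06 F [0.41 0.54 0.17] M [-0.02 -0.09  0.06] q [-0.38  0.72  1.77 -0.    0.66 -0.39]
```

View pics/t11.png

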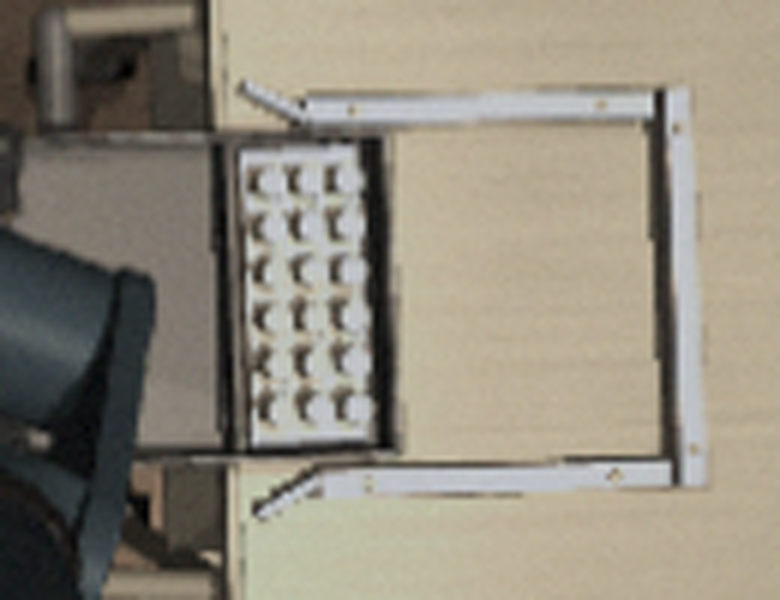

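View pics/s11.png

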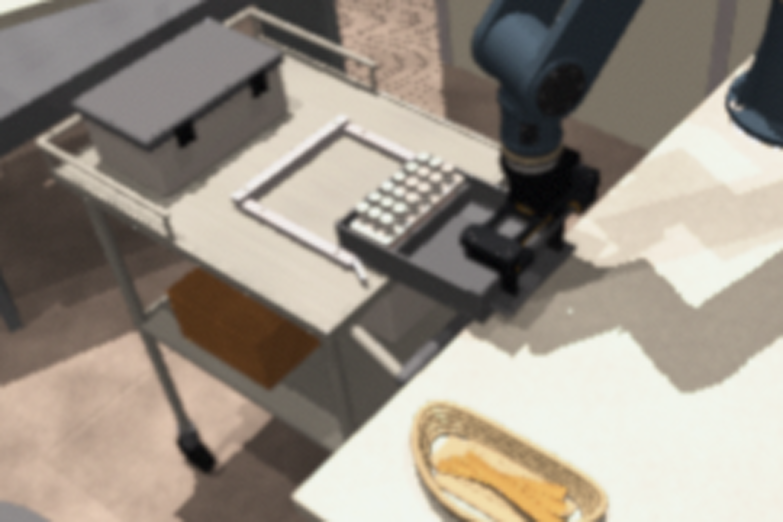

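Request:
drive_tool(
  targets=[-0.3, 0, 0, 0, 0, 0, -0.6, 0, 0, 0, 0, 0, -0.9, 0, 0, 0, 0, 0, -1.2, 0, 0, 0, 0, 0, -1.5, 0, 0, 0, 0, 0, -1.8, 0, 0, 0, 0, 0, -2.1, 0, 0, 0, 0, 0, -2.4, 0, 0, 0, 0, 0, -2.7, 0, 0, 0, 0, 0, -3.0, 0, 0, 0, 0, 0, -3.3, 0, 0, 0, 0, 0, -3.6, 0, 0, 0, 0, 0],
)

```text
time: 13.9
position: [0.5401, -0.129, 0.0322]
tool_rot: [0.7, 0.714, -0.0, -0.0]
ft_force: [0.4, 1.1, -0.9]
grip_width: 0.0871
```

Request:
drive_tool(
  targets=[-0.3, 0, 0, 0, 0, 0, -0.6, 0, 0, 0, 0, 0, -0.9, 0, 0, 0, 0, 0, -1.2, 0, 0, 0, 0, 0, -1.5, 0, 0, 0, 0, 0, -1.8, 0, 0, 0, 0, 0, -2.1, 0, 0, 0, 0, 0, -2.4, 0, 0, 0, 0, 0, -2.7, 0, 0, 0, 0, 0, -3.0, 0, 0, 0, 0, 0],
)

```text
time: 14.73
position: [0.5407, -0.159, 0.0322]
tool_rot: [0.7, 0.714, -0.0, -0.0]
ft_force: [-0.2, 1.2, -0.6]
grip_width: 0.087
```

```bash
python3 - <<'E'
from h import *
st()
p,d=robot.camera("top"); cv2.imwrite("pics/t12.png",cv2.resize(p[180:280,360:490,::-1],None,fx=6,fy=6,interpolation=cv2.INTER_CUBIC))
st()
E
```

```text
t 14.73 p [ 0.5407 -0.159   0.0322] yaw 91.15 tilt 0.0 F [-0.22  1.15 -0.57] M [ 0.19 -0.08  0.01] q [-0.48  0.73  1.72  0.    0.69 -0.5 ]
t 14.78 p [ 0.541  -0.1598  0.0323] yaw 91.15 tilt 0.06 F [-0.25 -0.37  0.66] M [-0.03 -0.1  -0.04] q [-0.49  0.73  1.72 -0.    0.69 -0.5 ]
```

View pics/t12.png

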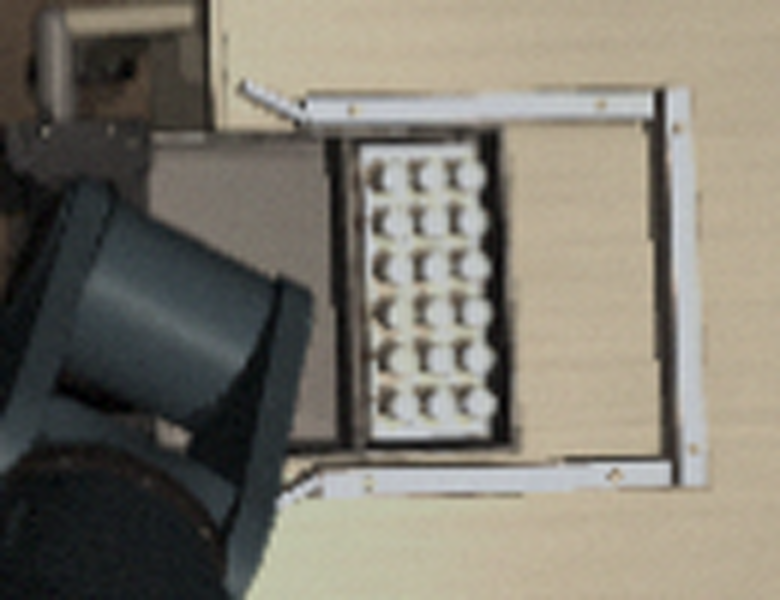

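```bash
python3 - <<'E'
from h import *
def T(l): return [(360+(x+.5)/6-.5,180+(y+.5)/6-.5) for x,y in l]
b=wp_z("top",T([(503,130),(517,448)]),.046); m=b.mean(0)[:2]; v=b[0]-b[1]
print(b.round(4),m, np.degrees(np.arctan2(v[1],v[0])))
g=wp_z("top",T([(500,123),(500,461),(640,120),(640,458)]),.01); print(g.round(4), (g[0]+g[1])/2,(g[2]+g[3])/2)
s=wp_z("top",T([(666,88),(683,485)]),.018); v=s[0]-s[1];print(s,np.degrees(np.arctan2(v[1],v[0])))
E
```

```text
[[ 0.6321 -0.4069  0.046 ]
 [ 0.4587 -0.4103  0.046 ]] [ 0.54540041 -0.40858432] 1.119622682022788
[[ 0.6378 -0.4167  0.01  ]
 [ 0.4489 -0.412   0.01  ]
 [ 0.6387 -0.497   0.01  ]
 [ 0.4491 -0.4918  0.01  ]] [ 0.54336616 -0.41432849  0.01      ] [ 0.54391517 -0.49442244  0.01      ]
[[ 0.65609332 -0.50955582  0.018     ]
 [ 0.43433832 -0.51299525  0.018     ]] 0.8885882529940965
```

Request:
drive_tool(
  targets=[-0.3, 0, 0, 0, 0, 0, -0.6, 0, 0, 0, 0, 0, -0.9, 0, 0, 0, 0, 0, -1.2, 0, 0, 0, 0, 0, -1.5, 0, 0, 0, 0, 0, -1.8, 0, 0, 0, 0, 0, -2.1, 0, 0, 0, 0, 0, -2.4, 0, 0, 0, 0, 0, -2.7, 0, 0, 0, 0, 0, -3.0, -0.03, 0, 0, 0, 0.1, -3.3, -0.05, 0, 0, 0, 0.1, -3.6, -0.05, 0, 0, 0, 0.1],
)

```text
time: 15.78
position: [0.5408, -0.195, 0.0322]
tool_rot: [0.701, 0.714, -0.0, -0.0]
ft_force: [-0.8, 0.9, -0.7]
grip_width: 0.0871
```

Request:
drive_tool(
  targets=[-0.3, 0, 0, 0, 0, 0, -0.6, 0, 0, 0, 0, 0, -0.9, 0, 0, 0, 0, 0, -1.2, 0, 0, 0, 0, 0, -1.5, 0, 0, 0, 0, 0, -1.8, 0, 0, 0, 0, 0, -2.1, 0, 0, 0, 0, 0, -2.4, 0, 0, 0, 0, 0, -2.7, 0, 0, 0, 0, 0, -3.0, 0, 0, 0, 0, 0, -3.3, 0, 0, 0, 0, 0, -3.6, 0, 0, 0, 0, 0],
)

```text
time: 16.78
position: [0.5416, -0.231, 0.0323]
tool_rot: [0.701, 0.714, 0.0, 0.0]
ft_force: [0.1, 0.8, -0.5]
grip_width: 0.0867
```

```bash
python3 - <<'E'
from h import *
st()
p,d=robot.camera("top"); cv2.imwrite("pics/t13.png",cv2.resize(p[180:280,360:490,::-1],None,fx=6,fy=6,interpolation=cv2.INTER_CUBIC))
p,d=robot.camera("scene"); cv2.imwrite("pics/s13.png",cv2.resize(p[80:260,130:400,::-1],None,fx=2.9,fy=2.9,interpolation=cv2.INTER_CUBIC))
st()
E
```

```text
t 16.78 p [ 0.5416 -0.231   0.0323] yaw 91.06 tilt 0.0 F [ 0.05  0.81 -0.52] M [ 0.21 -0.07  0.01] q [-0.59  0.75  1.66  0.    0.73 -0.61]
t 16.88 p [ 0.5419 -0.2317  0.0324] yaw 91.04 tilt 0.08 F [0.21 0.51 0.16] M [-0.01 -0.13 -0.06] q [-0.59  0.75  1.66 -0.    0.73 -0.61]
```

View pics/t13.png

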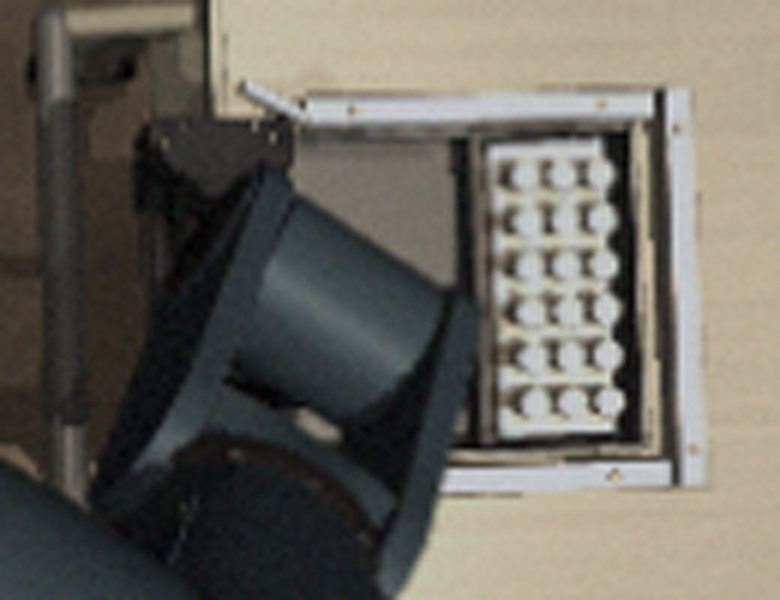

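View pics/s13.png

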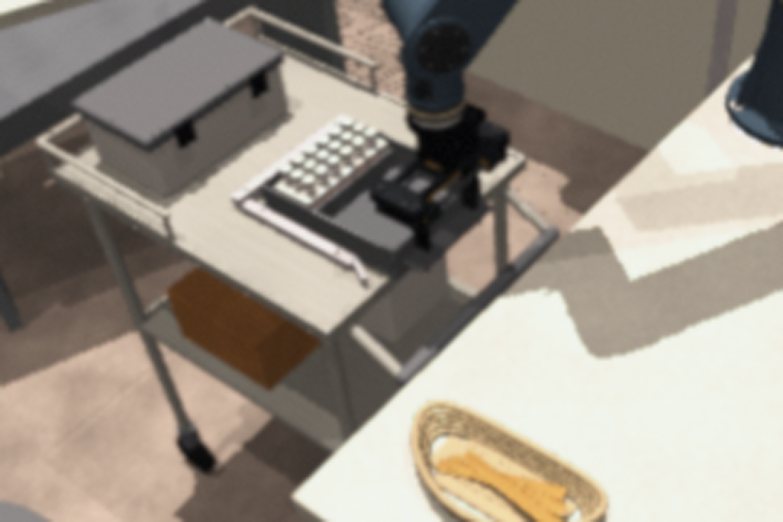

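Request:
drive_tool(
  targets=[-0.2, 0, 0, 0, 0, 0, -0.4, 0, 0, 0, 0, 0, -0.6, 0, 0, 0, 0, 0, -0.8, 0, 0, 0, 0, 0, -1.0, 0, 0, 0, 0, 0, -1.2, 0, 0, 0, 0, 0, -1.4, 0, 0, 0, 0, 0, -1.6, 0, 0, 0, 0, 0, -1.7, 0, 0, 0, 0, 0, -1.8, 0, 0, 0, 0, 0, -1.9, 0, 0, 0, 0, 0],
)

```text
time: 17.8
position: [0.5419, -0.2497, 0.0322]
tool_rot: [0.701, 0.714, 0.0, -0.0]
ft_force: [-0.1, 1.2, 0.0]
grip_width: 0.0867
```

Request:
drive_tool(
  targets=[-0.1, 0, 0, 0, 0, 0, -0.2, 0, 0, 0, 0, 0, -0.2, 0, 0, 0, 0, 0],
)

```text
time: 18.05
position: [0.5423, -0.2524, 0.0324]
tool_rot: [0.701, 0.714, -0.0, 0.001]
ft_force: [-0.3, -0.2, -0.6]
grip_width: 0.0868
```

Request:
drive_tool(
  targets=[-0.1, 0, 0, 0, 0, 0, -0.2, 0, 0, 0, 0, 0, -0.2, 0, 0, 0, 0, 0],
)

```text
time: 18.3
position: [0.5421, -0.254, 0.0324]
tool_rot: [0.701, 0.713, 0.0, 0.0]
ft_force: [0.8, 0.2, 0.5]
grip_width: 0.087
```

Request:
drive_tool(
  targets=[-0.1, 0, 0, 0, 0, 0, -0.2, 0, 0, 0, 0, 0, -0.2, 0, 0, 0, 0, 0],
)

```text
time: 18.55
position: [0.5419, -0.2557, 0.0323]
tool_rot: [0.701, 0.714, -0.0, -0.0]
ft_force: [0.1, 0.1, -0.0]
grip_width: 0.0869
```

Request:
drive_tool(
  targets=[-0.1, 0, 0, 0, 0, 0, -0.1, 0, 0, 0, 0, 0],
)

```text
time: 18.72
position: [0.542, -0.2567, 0.0322]
tool_rot: [0.701, 0.714, -0.0, -0.0]
ft_force: [-0.5, 0.1, 0.8]
grip_width: 0.087
```

```bash
python3 - <<'E'
from h import *
st()
p,d=robot.camera("top"); cv2.imwrite("pics/t14.png",cv2.resize(p[180:280,360:490,::-1],None,fx=6,fy=6,interpolation=cv2.INTER_CUBIC))
p,d=robot.camera("wrist"); cv2.imwrite("pics/w14.png",p[:,:,::-1])
st()
E
```

```text
t 18.72 p [ 0.542  -0.2567  0.0322] yaw 91.05 tilt 0.01 F [-0.48  0.08  0.81] M [ 0.17 -0.08  0.01] q [-0.63  0.76  1.63 -0.    0.75 -0.65]
t 18.82 p [ 0.542  -0.2567  0.0322] yaw 91.06 tilt 0.01 F [0.94 0.64 0.75] M [ 0.17 -0.01  0.02] q [-0.63  0.76  1.63 -0.    0.75 -0.65]
```

View pics/t14.png

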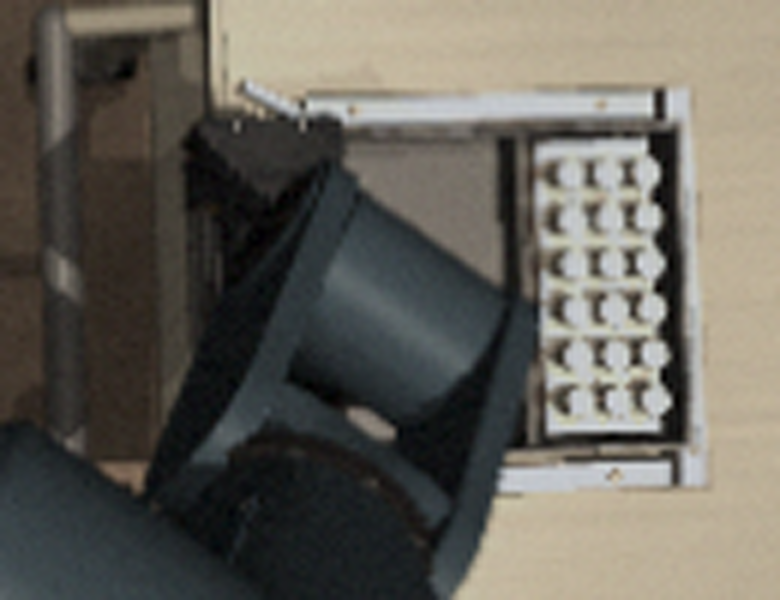

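View pics/w14.png

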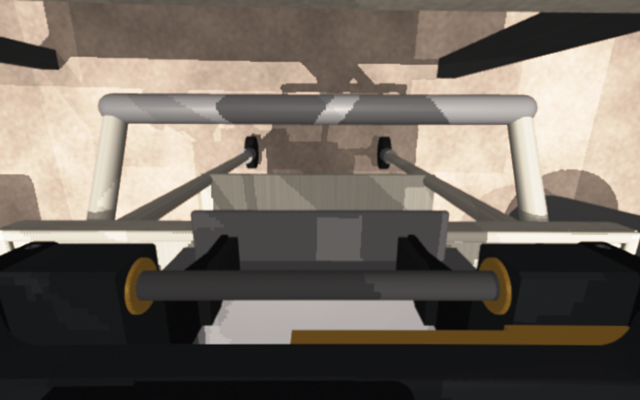

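Request:
drive_tool(
  targets=[-0.1, 0, 0, 0, 0, 0, -0.1, 0, 0, 0, 0, 0],
)

```text
time: 18.98
position: [0.542, -0.2575, 0.0322]
tool_rot: [0.701, 0.714, 0.0, -0.0]
ft_force: [0.8, 2.3, 1.0]
grip_width: 0.087
```

Request:
drive_tool(
  targets=[-0.1, 0, 0, 0, 0, 0, -0.1, 0, 0, 0, 0, 0],
)

```text
time: 19.15
position: [0.542, -0.2575, 0.0322]
tool_rot: [0.701, 0.713, 0.001, -0.001]
ft_force: [0.7, 4.6, 1.3]
grip_width: 0.0871
```

Request:
drive_tool(
  targets=[-0.1, 0, 0, 0, 0, 0, -0.1, 0, 0, 0, 0, 0],
)

```text
time: 19.32
position: [0.542, -0.2576, 0.0322]
tool_rot: [0.701, 0.713, 0.001, -0.001]
ft_force: [2.1, 6.9, 2.0]
grip_width: 0.087
```

Request:
drive_tool(
  targets=[-0.1, 0, 0, 0, 0, 0, -0.2, 0, 0, 0, 0, 0],
)

```text
time: 19.48
position: [0.542, -0.2578, 0.0322]
tool_rot: [0.701, 0.713, 0.002, -0.003]
ft_force: [3.6, 13.8, 4.6]
grip_width: 0.0869
```

Request:
drive_tool(
  targets=[-0.05, 0, 0, 0, 0, 0, -0.1, 0, 0, 0, 0, 0, -0.1, 0, 0, 0, 0, 0, -0.1, 0, 0, 0, 0, 0],
)

```text
time: 19.82
position: [0.542, -0.2578, 0.0322]
tool_rot: [0.701, 0.713, 0.002, -0.003]
ft_force: [3.4, 14.0, 4.5]
grip_width: 0.0871
```

```bash
python3 - <<'E'
from h import *
st()
p,d=robot.camera("scene"); cv2.imwrite("pics/s15.png",cv2.resize(p[120:220,200:330,::-1],None,fx=6,fy=6,interpolation=cv2.INTER_CUBIC))
st()
E
```

```text
t 19.82 p [ 0.542  -0.2578  0.0322] yaw 90.95 tilt 0.45 F [ 3.42 14.01  4.48] M [ 2.28 -0.78 -0.02] q [-0.63  0.76  1.62  0.01  0.76 -0.65]
t 19.87 p [ 0.542  -0.2578  0.0322] yaw 90.95 tilt 0.45 F [ 2.93 13.42  3.76] M [ 2.27 -0.75 -0.01] q [-0.63  0.76  1.62  0.01  0.76 -0.65]
```

View pics/s15.png

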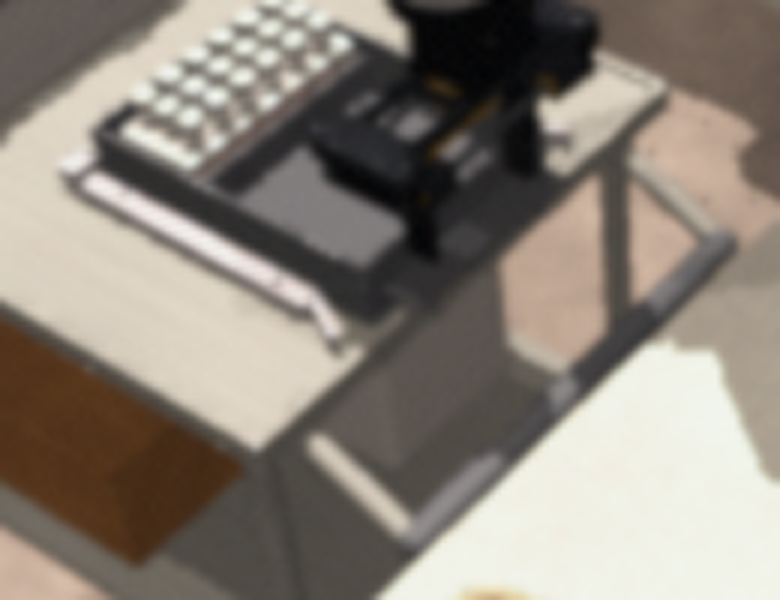

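Request:
drive_tool(
  targets=[0.2, 0, 0, 0, 0, 0, 0.4, 0, 0, 0, 0, 0, 0.6, 0, 0, 0, 0, 0, 0.8, 0, 0, 0, 0, 0, 0.9, 0, 0, 0, 0, 0, 0.9, 0, 0, 0, 0, 0],
)

```text
time: 20.37
position: [0.5421, -0.2542, 0.0323]
tool_rot: [0.701, 0.714, -0.0, 0.0]
ft_force: [-0.1, 0.4, -0.3]
grip_width: 0.0871
```

```bash
python3 - <<'E'
from h import *
st()
E
```

```text
t 20.37 p [ 0.5421 -0.2542  0.0323] yaw 91.06 tilt 0.05 F [-0.13  0.38 -0.31] M [-0.03 -0.11  0.03] q [-0.62  0.76  1.63 -0.    0.75 -0.64]
```

Request:
drive_tool(
  targets=[0, 0, 0.3, 0, 0, 0, 0, 0, 0.6, 0, 0, 0, 0, 0, 0.8, 0, 0, 0, 0, 0, 0.8, 0, 0, 0],
)

```text
time: 20.7
position: [0.5416, -0.2536, 0.0235]
tool_rot: [0.701, 0.714, -0.0, -0.001]
ft_force: [-0.4, 0.6, -0.5]
grip_width: 0.0867
```

Request:
drive_tool(
  targets=[0, 0, 0.1, 0, 0, 0, 0, 0, 0.15, 0, 0, 0, 0, 0, 0.15, 0, 0, 0],
)

```text
time: 20.95
position: [0.542, -0.2537, 0.0226]
tool_rot: [0.701, 0.714, -0.0, -0.0]
ft_force: [0.0, 0.1, 0.5]
grip_width: 0.0875
```

Request:
drive_tool(
  targets=[0, 0, 0.1, 0, 0, 0, 0, 0, 0.15, 0, 0, 0, 0, 0, 0.15, 0, 0, 0],
)

```text
time: 21.2
position: [0.542, -0.2537, 0.0212]
tool_rot: [0.701, 0.714, 0.0, -0.0]
ft_force: [-0.1, -0.7, -0.0]
grip_width: 0.087
```

Request:
drive_tool(
  targets=[0, 0, 0.1, 0, 0, 0, 0, 0, 0.1, 0, 0, 0],
)

```text
time: 21.37
position: [0.5421, -0.2538, 0.0203]
tool_rot: [0.701, 0.714, 0.0, 0.0]
ft_force: [0.9, -0.2, 0.2]
grip_width: 0.0872
```

Request:
drive_tool(
  targets=[0, 0, 0.1, 0, 0, 0, 0, 0, 0.1, 0, 0, 0],
)

```text
time: 21.53
position: [0.5422, -0.2538, 0.0202]
tool_rot: [0.701, 0.714, 0.0, 0.0]
ft_force: [-1.2, 1.3, 6.1]
grip_width: 0.0871
```

Request:
drive_tool(
  targets=[0, 0, 0.1, 0, 0, 0, 0, 0, 0.1, 0, 0, 0],
)

```text
time: 21.7
position: [0.5422, -0.2538, 0.0201]
tool_rot: [0.701, 0.714, 0.0, 0.0]
ft_force: [-2.6, 2.1, 10.9]
grip_width: 0.0869
```

Request:
drive_tool(
  targets=[0, 0, -0.3, 0, 0, 0, 0.1, 0, -0.8, 0, 0, 0, 0.1, 0, -2, 0, 0, 0, 0.1, 0, -4, 0, 0, 0, 0.5, 0, -7, 0, 0, 0, 1, 0, -10, 0, 0, 0, 3, 0, -13, 0, 0, 0, 6, 0, -15, 0, 0, 0, 10, 0, -15, 0, 0, 0, 14, 0, -15, 0, 0, 0, 18, 0, -15, 0, 0, 0, 18, 0, -15, 0, 0, 0],
)

```text
time: 22.7
position: [0.5364, -0.0667, 0.1689]
tool_rot: [0.699, 0.716, 0.0, -0.002]
ft_force: [0.6, -0.4, -0.6]
grip_width: 0.0871
```

```bash
python3 - <<'E'
from h import *
p,d=robot.camera("top"); cv2.imwrite("pics/t16.png",cv2.resize(p[180:280,360:490,::-1],None,fx=6,fy=6,interpolation=cv2.INTER_CUBIC))
p,d=robot.camera("scene"); cv2.imwrite("pics/s16.png",p[:,:,::-1])
st()
E
```

```text
t 22.8 p [ 0.5386 -0.0721  0.169 ] yaw 91.27 tilt 0.05 F [ 0.75 -0.39  0.19] M [-0.03 -0.11  0.  ] q [-0.34  0.49  1.69 -0.    0.96 -0.36]
```

View pics/t16.png

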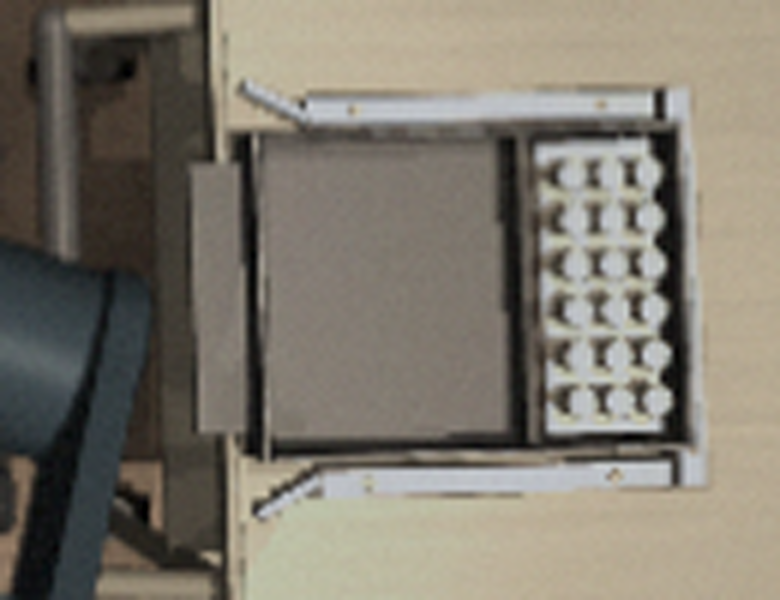

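View pics/s16.png

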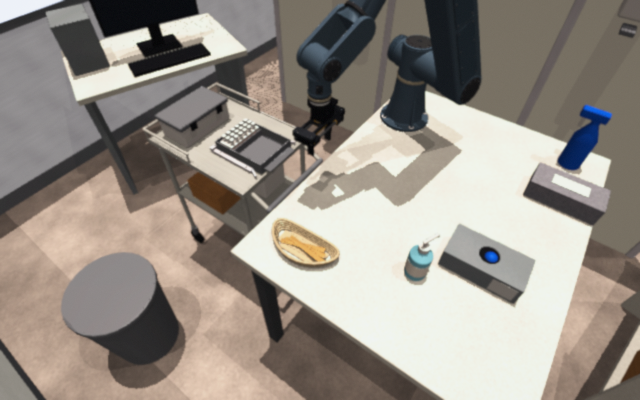

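```bash
python3 - <<'E'
from h import *
def T(l): return [(360+(x+.5)/6-.5,180+(y+.5)/6-.5) for x,y in l]
L=wp_z("top",T([(190,163),(200,432)]),.020); v=L[0]-L[1]; print(L.round(4),L.mean(0).round(4),np.degrees(np.arctan2(v[1],v[0])))
o=robot.get_obs(); print(np.abs(o["joint_velocities"]).max())
d=robot.camera("top")[1]
print(wp_depth("top",[(400,220),(400,240),(440,222),(420,230)],d).round(4))
E
```

```text
[[ 0.6169 -0.2387  0.02  ]
 [ 0.4684 -0.2414  0.02  ]] [ 0.5427 -0.2401  0.02  ] 1.0376147515736156
0.0514901198421017
[[ 0.5726 -0.2678  0.0167]
 [ 0.5061 -0.267   0.014 ]
 [ 0.5642 -0.4084 -0.0018]
 [ 0.5381 -0.339  -0.001 ]]
```

Request:
drive_tool(
  targets=[0, 0, 0, 0, 0, 0, 0, 0, 0, 0, 0, 0, 0, 0, 0, 0, 0, 0, 0, 0, 0, 0, 0, 0],
)

```text
time: 23.18
position: [0.5388, -0.0749, 0.1681]
tool_rot: [0.701, 0.713, -0.0, -0.0]
ft_force: [0.4, -0.3, -0.2]
grip_width: 0.0869
```

```bash
python3 -c "
from rig import robot
print(robot.hand_in())"
```

```text
the job is handed in; nothing more can be done
None
```

The tray is on the trolley, pressed home against the stop strip, and I handed the job in at about 23 s. No verdict is reported on hand-in.

**What I did:** I pushed the tray with the open fingertips on its tail ledge and wall. I held the tail down with about 5–7.7 N across the gap, slightly over the suggested 7 N at the top. During the slide I turned the tray about 6° to line it up with the bay. I let the front settle on the lip before letting up on the tail. I then pushed on the tail wall alone until the front met the stop, bedded it with about 14 N for roughly 0.4 s, and lifted clear.

**Last checks:**
- **Tail:** a light touch on the ledge, which briefly reached about 11 N, found it 4.3 mm lower than on the counter, so the back edge has dropped behind the lip.
- **Front:** the measured nose position (y about -0.511 m) matches the stop face.
- **Alignment:** the tray is about 0.15° off the stop and about 2 mm off mid-bay.
- **Rack and counter:** in the last pictures the rack is standing in its compartment. The glove box, gel bottle and pulp dish look unmoved; I judged these by eye.
- **Gripper:** it is clear of everything and the wrist force is near zero.

**Disagreements:** the top camera and the arm's own position readings differed by 2–4 mm sideways while the tray was turning. That was within the clearance of the guides. No check failed.

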